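Pour three marbles from the counting scoop

ROBOT

A 6-joint arm with a two-finger parallel gripper is mounted at the origin on a cart in front of the work surface, level with it; the furniture and walls round the work are solid. World frame = base frame: x ahead of the robot, y to its left, z up, the work surface at z = 0. Lengths are in mm, angles in rad, forces in N, time in s.
With the tool pointing down it reaches from about 350 to 875 mm from the base axis. Payload 4.2 kg.
Tool frame: the origin (TCP) lies midway between the tips of the shut fingers; the grasp point (between the pads) lies 19 mm behind it; z points along the fingers, y is the line along which they close (so a half turn about z gives the same grasp; the last joint's range is limited). The gripper opens to 87 mm and grips with 3 to 60 N. Pads are 19 mm wide; open, the fingers measure 117 mm over their backs; the gripper's body (75 mm by 190 mm) begins 51 mm behind the grasp point.
Start: joints at [1.563, 0.385, 0.008, 0, -1.194, -0.259], TCP at [164.747, 602.874, 222.55] pointing down, gripper open.
Joint ranges: [-3.14, 3.14], [-1.21, 2.06], [-1.07, 1.41], [-3.16, 2.05], [-2.99, -0.16], [-3.1, 3.1]. Speed limits (rad/s): [2.79, 2.79, 3.14, 3.14, 3.14, 3.14].

INTERFACE

Orientations are given as a unit quaternion [x, y, z, w].
In Python, from bench import arm, imaging gives the robot as it stands.
- The arm moves only by the tool send_rows, never from a script. Its argument "targets" is a list that holds one entry, the list of rows, each a list of 4 numbers: the shift along the tool's x, y, z in units of 0.5 m (1.0 is 0.5 m), then the turn about the tool's z in units of 360 degrees (1.0 is 360 degrees). A call has 1 to 5 rows; each row is the pose to reach, as a shift and turn from the pose commanded when the call began, along the tool's axes at that moment, turning the shorter way round; what a row does not reach only later rows make up. A row lasts 1/10 s, in which the tool goes at most 50 mm and 8.59 degrees, less where a joint would pass 70% of its speed; a pose out of reach is approached as far as the arm can. A call with a number of a shift or a turn outside -1 to 1 is refused whole. A call with a gripper value outside its range is refused whole. "gripper" is the gripper command: -1 is shut, 1 is fully open, values between are in proportion, set as the call begins (left out, the last holds). The fingers move at their own pace and stop on an object; "force" is the grip in N (left out, the last holds). Time passes only in rows, so rows that repeat a pose let the fingers close. It gives the time, the measured TCP pose, the force, the opening and the grip force at its end, in the units of the state.
- arm.state(): the state, without advancing time (a new reading comes with each control period).
- imaging.get_image(name): name is "scene" or "top"; returns the picture (420x560x3 uint8, red, green, blue); there is no depth.
- imaging.camera_params(name): a dict with "fx", "fy", "cx", "cy" (pixels), "R" (3x3) and "t" (3): a world point X has camera coordinates R X + t. Camera axes: x right, y down, z forward; pixel columns grow to the right and rows downward; lengths in mm; the calibration is good to about 2 mm. A picture is of the moment at which its call begins. camera_params takes no time and is no camera call.
- arm.job_done(): hands the job in; it is judged then, once.
The state is a dict: "t": time; "joint_pos": joint angles; "joint_vel": joint speeds; "tau": joint torques, N m; "tool_pos": TCP position; "orientation": TCP orientation; "ft_force": force on the tool from outside, world axes, zero at the start; "ft_torque": the same for the moment, N m; "gripper_width": finger opening in mm; "gripper_force": force on a finger pad.
Only numpy, scipy, OpenCV 4.12 (cv2) and the standard library are available. Lean on these libraries where they do the work, as an engineer would, in place of code of your own. Each camera call takes 0.05 s, during which the arm holds its last target. There are 200 camera calls.

TASK

Pour exactly three of the six blue marbles from the brass scoop into the brown gift box by tilting it gradually, without handling the marbles, and keep the other three in the scoop. Then stand the scoop upright on the cork mat, along its length, and let go. Leave both boxes and the candles standing where they are.

Things in the scene. Friction and masses are not known exactly. Their poses are not given: they have to be found in the camera images.
- scoop: brass counting scoop, loose, 147 x 48 x 105 mm high, about 0.22 kg, six marbles in single file in its chute. Origin: centre of its underside; +x to the grip end, spout to -x, z up. Level, all marbles roll back towards the grip and stay. The flat foot reaches from x = -30 to +73 mm; the raised spout end overhangs it. A marble starts slowly and may take 0.5 s to leave
- scoop_grip (a point): gripping point of the scoop's dark wooden grip, an upright bar 30 mm wide along the scoop's y, 16 mm along x, free on both y sides, from the foot up to z = 105 mm; the point lies in the scoop's frame at (65, 0, 86) mm
- scoop_spout (a point): spout edge, where marbles leave: end of the chute's floor, in the scoop's frame at (-74, 0, 84) mm. Tilting the spout down, marbles roll out singly: the first at about 18 to 24 degrees, another every 3 to 7 degrees more; they fly 5 to 35 mm past the edge when it is just above the box
- scoop_mid (a point): point in the scoop's frame at (0, 0, 60) mm, in the middle of the chute; marbles in the scoop lie within 60 mm of it. The chute is 26 mm wide between walls that rise 16 mm over its floor, which is convex: 8 mm high and steep (50 degrees) at the grip, rounding over (radius 220 mm) to 10 degrees at the spout
- kraft_box: brown card gift box without lid, loose, 100 x 100 x 55 mm high, walls 4 mm; origin: centre of the underside, sides along its x and y
- kraft_box_mid (a point): inside the brown box, 20 mm above its underside, centred
- red_box: red gift box without lid, same size and frame as the brown one; stays empty
- press_base (a point): fixed green eyelet press: centre of its 155 (along world x) x 100 mm foot, on the table. Its narrow head is up to 165 mm high; its lever, 10 mm thick with a 27 mm thick wooden handle, is up and in the way: it slants from 240 mm height, 20 mm on the robot's side of this point, to 400 mm height, 200 mm on the robot's side. Beyond this point (larger x) nothing is higher than 245 mm
- tape_base (a point): fixed tape dispenser: centre of its foot, 150 (along world x) x 50 x 80 mm high
- mat: flat cork mat fixed to the table, 200 x 80 x 3 mm; origin: centre of its underside, x along its length
- jar_candle: purple jar candle with wooden lid, 66 mm diameter x 91 mm, stands beside the mat; origin: centre of its underside
- votive: pinkish glass votive, 64 mm diameter x 71 mm, stands on the mat's other side; origin: centre of its underside
- candle: green pillar candle, 49 mm diameter x 79 mm, stands to the right beyond the press; origin: centre of its underside
- marble0_center (a point): centre of a loose blue marble, 22 mm diameter, 20 g, at the start hindmost (next to the grip)
- marble1_center (a point): centre of a loose blue marble, 22 mm diameter, 20 g
- marble2_center (a point): centre of a loose blue marble, 22 mm diameter, 20 g
- marble3_center (a point): centre of a loose blue marble, 22 mm diameter, 20 g
- marble4_center (a point): centre of a loose blue marble, 22 mm diameter, 20 g
- marble5_center (a point): centre of a loose blue marble, 22 mm diameter, 20 g, at the start foremost (next to the spout)
Things that resemble listed ones, but are neither listed nor needed, are in the scene too. Leave any pink look-alike of the kraft_box alone.

How it is judged (in metres and radians):
At the end, for the whole second after the job is handed in: Exactly three marbles in the brown box (within 55 mm of its mid point), the other three in the scoop (within 65 mm of its mid point); scoop released, at rest, upright (0.08 rad), flat on the mat, lengthwise (0.25 rad, either way), within 35 mm along and 25 mm across of the mat's centre (distance between each of marble0_center, marble1_center, marble2_center and scoop_mid below 0.065 m and distance between each of marble3_center, marble4_center, marble5_center and kraft_box_mid below 0.055 m and x of scoop in the frame of mat between -0.035 and 0.035 m and y of scoop in the frame of mat between -0.025 and 0.025 m and z of scoop in the frame of mat between -0.001 and 0.007 m and angle between the x axis of scoop and the x axis of mat, either way round below 0.25 rad and angle between scoop's own z axis and vertical below 0.08 rad and linear speed of scoop below 0.02 m/s and contact force between the fingers and scoop below 0.1 N); the robot touches nothing.
It fails at once if the fingers handle a marble (contact force between the fingers and marble0 above 0.5 N or contact force between the fingers and marble1 above 0.5 N or contact force between the fingers and marble2 above 0.5 N or contact force between the fingers and marble3 above 0.5 N or contact force between the fingers and marble4 above 0.5 N or contact force between the fingers and marble5 above 0.5 N).
It fails at once if a candle is knocked over or shoved more than 3 cm (distance of any of jar_candle, votive, candle from where it was at the start of the episode above 0.03 m or angle between any of jar_candle, votive, candle's own z axis and vertical above 0.35 rad).
It fails at once if a box is shoved more than 4 cm or tipped (distance of any of kraft_box, red_box from where it was at the start of the episode above 0.04 m or angle between any of kraft_box, red_box's own z axis and vertical above 0.3 rad).
It also fails if it takes over 72 s, if anything falls off the work surface, if the arm or the gripper's body presses on something with over 40 N, if the wrist force passes 120 N, or if a joint passes its speed limit or range.

## Working session

There is one attempt and no reset: what is moved stays moved. The work goes in short steps, Python scripts to look and compute and a tool call to move; the robot and the scene stay as the last step left them, time stands still between calls to the robot, and variables do not carry over. Pictures are saved under pics/ and viewed, at most 10 in all, crops included, and the job is handed in when it is done.

Besides the shell and the picture viewer there is one more tool, called after "Request:" as a command line: name --argument value ..., lists and objects as JSON in quotes. send_rows: Moves the arm, as the interface text tells. Shifts and turns lie within -1 to 1; 1 stands for 0.5 m of shift or 360 degrees of turn. Its arguments: {"type":"object","properties":{"targets":{"type":"array"},"gripper":{"type":"number"},"force":{"type":"number"}},"required":["targets"]}

```bash
mkdir -p pics; ls; python3 - <<'E'
from bench import arm, imaging
import cv2, numpy as np
for n in("scene","top"):
    im=imaging.get_image(n); cv2.imwrite(f"pics/{n}0.png",im[:,:,::-1])
    p=imaging.camera_params(n); R=np.array(p["R"]);t=np.array(p["t"])
    print(n,p["fx"],p["cx"],p["cy"],R.round(3).tolist(),(-R.T@t).round(0))
s=arm.state();print(s["t"],s["tool_pos"],s["orientation"],s["gripper_width"])
E
```

```text
pics
scene 521.3234526436661 280.2568366505685 210.31907073152865 [[0.42, 0.908, -0.007], [0.789, -0.369, -0.492], [-0.449, 0.201, -0.871]] [1124. -231. 1302.]
top 421.78764596605396 276.5152709548784 206.79406921675007 [[0.002, -1.0, -0.014], [-0.996, -0.0, -0.088], [0.088, 0.014, -0.996]] [ 385.   27. 1339.]
0.1 [164.62628513 602.36914045 221.56380266] [ 9.91106573e-01 -1.33066809e-01 -7.29294701e-05  9.90124660e-04] 87.21550952376812
```

```bash
python3 - <<'E'
import cv2
for n in("scene","top"):
    im=cv2.imread(f"pics/{n}0.png"); cv2.imwrite(f"pics/{n}0b.png",cv2.resize(im,(800,600),interpolation=cv2.INTER_CUBIC))
E
```

```text
(no output)
```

View pics/top0b.png

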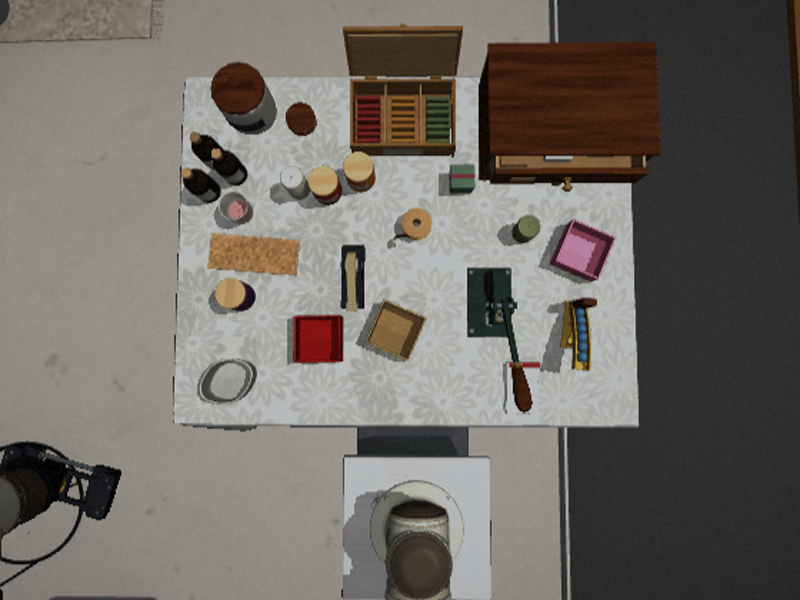

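View pics/scene0b.png

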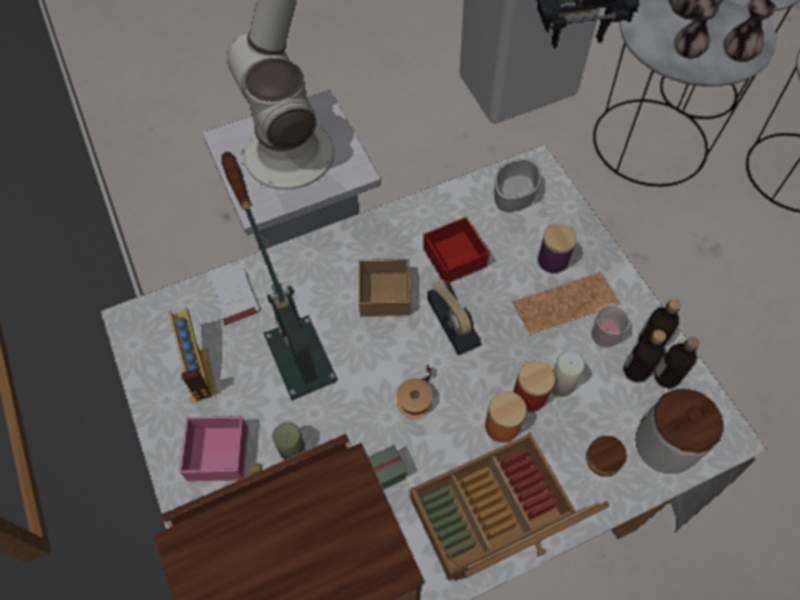

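The top view shows a single brass scoop with blue marbles at (580,335), its dark grip at the far end (585,303) and its spout towards the robot (580,368). The kraft box is at (395,330), the red box at (318,338), the tape dispenser at (352,277), the mat at (253,254) and the press at (490,302). The pink box at (582,250) is a look-alike, so I'm leaving it alone. The coloured jars at (325,183) and (360,170) and the wooden disc at (300,118) aren't needed either. The tool only turns about its own vertical axis, so I'll have to tilt the scoop by pivoting it between the pads against a support. Next I'll measure.

```bash
cat > h.py <<'E'
from bench import arm, imaging
import cv2, numpy as np
P={n:imaging.camera_params(n) for n in("scene","top")}
def ray(n,u,v):
    p=P[n];R=np.array(p["R"]);t=np.array(p["t"])
    return -R.T@t, R.T@np.array([(u-p["cx"])/p["fx"],(v-p["cy"])/p["fy"],1])
def onz(n,u,v,z):
    c,d=ray(n,u,v); return c+d*(z-c[2])/d[2]
def proj(n,X):
    p=P[n];x=np.array(p["R"])@np.array(X,float)+np.array(p["t"])
    return x[0]/x[2]*p["fx"]+p["cx"],x[1]/x[2]*p["fy"]+p["cy"]
def tri(uv1,uv2):
    A=[];b=[]
    for n,uv in(("scene",uv1),("top",uv2)):
        c,d=ray(n,*uv);d=d/np.linalg.norm(d);M=np.eye(3)-np.outer(d,d);A.append(M);b.append(M@c)
    return np.linalg.lstsq(np.vstack(A),np.hstack(b),rcond=None)[0]
def blobs(im,lo,hi,amin=30):
    hsv=cv2.cvtColor(im,cv2.COLOR_RGB2HSV)
    m=cv2.morphologyEx(cv2.inRange(hsv,np.array(lo),np.array(hi)),cv2.MORPH_OPEN,np.ones((2,2)))
    cs,_=cv2.findContours(m,cv2.RETR_EXTERNAL,cv2.CHAIN_APPROX_NONE)
    return sorted([c for c in cs if cv2.contourArea(c)>=amin],key=cv2.contourArea,reverse=True)
E
python3 - <<'E'
from h import *
T=cv2.imread("pics/top0.png")[:,:,::-1].copy();S=cv2.imread("pics/scene0.png")[:,:,::-1].copy()
h=cv2.cvtColor(T,cv2.COLOR_RGB2HSV)
for n,(u,v) in dict(kraftin=(276,227),kraftrim=(262,235),mat=(180,178),red=(222,237),brass=(399,225),blue=(408,238),tape=(246,195),grip=(411,211)).items(): print(n,h[v,u])
for nm,lo,hi,z in (("mat",(8,90,120),(20,255,255),3),("red",(0,180,60),(6,255,255),30),("kraft",(10,70,50),(22,200,200),30),("blue",(95,90,60),(115,255,255),60)):
    for c in blobs(T,lo,hi,25)[:7]:
        r=cv2.minAreaRect(c); b=[onz("top",*q,z)[:2].round(0).tolist() for q in cv2.boxPoints(r)]
        print(nm,np.round(r[0],1),np.round(r[1],1),cv2.contourArea(c),"ctr",onz("top",*r[0],z).round(0)[:2],b)
def crop(im,x0,x1,y0,y1,w,h): return cv2.resize(im[y0:y1,x0:x1],(w,h),interpolation=cv2.INTER_CUBIC)
L=np.vstack([crop(T,190,310,160,265,400,350),crop(T,350,430,195,265,286,250)[:, :286] if 0 else crop(T,335,435,195,257,400,250)])
Rr=np.vstack([crop(S,245,350,150,241,400,350),crop(S,100,200,210,272+0,400,250) if 0 else crop(S,90,190,212,282,400,250)])
cv2.imwrite("pics/crop1.png",np.hstack([L,Rr])[:,:,::-1])
E
```

```text
kraftin [ 17 133 136]
kraftrim [ 17 133 136]
mat [ 14 143 139]
red [  0 221 128]
brass [ 20 173  78]
blue [104 146  96]
tape [ 22  92 149]
grip [ 10 176  68]
mat [178.3 178.6] [62. 24.] 1399.5 ctr [595. 360.] [[564.0, 462.0], [641.0, 458.0], [626.0, 258.0], [548.0, 263.0]]
mat [274.6 232.4] [22.7 24.7] 507.5 ctr [422.  51.] [[401.0, 99.0], [473.0, 68.0], [444.0, 2.0], [373.0, 33.0]]
mat [396.5 114. ] [ 6. 89.] 388.5 ctr [ 805. -342.] [[815.0, -199.0], [814.0, -486.0], [795.0, -485.0], [795.0, -199.0]]
mat [292.4 156.7] [21.  19.7] 318.5 ctr [665.  -6.] [[652.0, 38.0], [709.0, 10.0], [679.0, -50.0], [621.0, -22.0]]
mat [161.5 206. ] [20.6 20.1] 317.0 ctr [506. 412.] [[492.0, 456.0], [550.0, 428.0], [520.0, 368.0], [463.0, 396.0]]
mat [251.  116.6] [ 8.3 20.2] 132.0 ctr [798. 128.] [[809.0, 162.0], [814.0, 96.0], [786.0, 94.0], [782.0, 160.0]]
mat [226.5 126.6] [ 7.8 19.4] 127.0 ctr [764. 207.] [[776.0, 240.0], [779.0, 177.0], [753.0, 175.0], [750.0, 238.0]]
red [224.5 238. ] [30. 29.] 765.5 ctr [404. 206.] [[451.0, 251.0], [451.0, 161.0], [358.0, 160.0], [358.0, 250.0]]
red [258.5  84
[... 357 characters left out ...]
4] [43.  37.5] 1041.0 ctr [-66. -16.] [[-65.0, 69.0], [17.0, -6.0], [-66.0, -101.0], [-147.0, -26.0]]
kraft [277.5 231.6] [32.7 32.8] 1003.0 ctr [424.  41.] [[397.0, 108.0], [491.0, 68.0], [451.0, -25.0], [358.0, 15.0]]
kraft [398.5 116. ] [ 12. 101.] 771.5 ctr [ 790. -341.] [[810.0, -182.0], [809.0, -501.0], [770.0, -499.0], [771.0, -181.0]]
kraft [292.  157.5] [21. 20.] 341.5 ctr [657.  -4.] [[691.0, 27.0], [691.0, -36.0], [624.0, -35.0], [624.0, 27.0]]
kraft [161.5 206. ] [20. 21.] 341.0 ctr [504. 404.] [[535.0, 438.0], [535.0, 372.0], [472.0, 371.0], [472.0, 436.0]]
blue [408.1 235. ] [36.2  6.4] 152.5 ctr [ 414. -353.] [[467.0, -341.0], [469.0, -360.0], [360.0, -364.0], [359.0, -345.0]]
```

View pics/crop1.png

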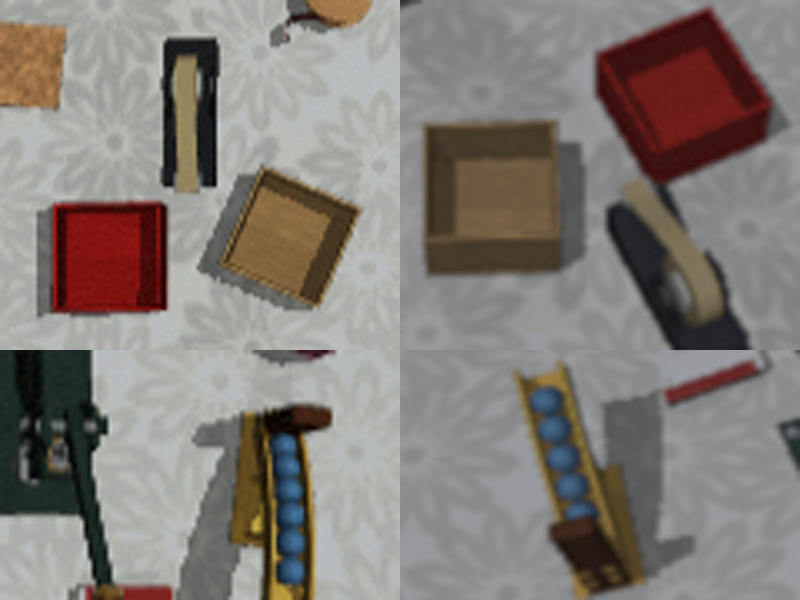

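The crop confirms a single scoop, with six marbles in its chute, the grip at the far end and the spout towards the robot. Brown and red boxes stand beside the tape dispenser. I'll triangulate the scoop, then get the box corners.

```bash
python3 - <<'E'
from h import *
tp=[(290,572),(292,545),(291,518),(290,490),(288,465),(285,440)]
sp=[(547,400),(553,430),(562,459),(572,487),(580,510)]
tq=[(335+x/4,195+(y-350)/4.032) for x,y in tp]; sq=[(90+(x-400)/4,212+(y-350)/3.571) for x,y in sp]
for a,b in zip(sq,tq): print("marble",tri(a,b).round(0))
T=cv2.imread("pics/top0.png")[:,:,::-1].copy();S=cv2.imread("pics/scene0.png")[:,:,::-1].copy()
def crop(im,x0,y0,w,h,k): return cv2.resize(im[y0:y0+h,x0:x0+w],None,fx=k,fy=k,interpolation=cv2.INTER_CUBIC)
cv2.imwrite("pics/crop2.png",np.hstack([crop(T,385,200,50,75,8),crop(S,110,205,50,75,8)])[:,:,::-1])
# box corners top rim, from top image
for nm,lo,hi,z in (("red",(0,150,40),(8,255,255),55),("kraft",(10,70,50),(22,200,200),55)):
    for c in blobs(T,lo,hi,500):
        M=cv2.moments(c)
        if 200<M['m01']/M['m00']<260:
            b=cv2.boxPoints(cv2.minAreaRect(c)); print(nm,M['m10']/M['m00'],M['m01']/M['m00'],[onz("top",*q,z)[:2].round(0).tolist() for q in b])
# crop1 corner picks: kraft rim, scale 10/3
for q in [(262,167),(360,210),(318,307),(220,262)]: print("kraft rim",onz("top",190+q[0]*.3,160+q[1]*.3,55)[:2].round(0))
for q in [(53,203),(166,203),(166,311),(53,311)]: print("red rim",onz("top",190+q[0]*.3,160+q[1]*.3,55)[:2].round(0))
for q in [(163,38),(217,38),(217,187),(163,187)]: print("tape base",onz("top",190+q[0]*.3,160+q[1]*.3,15)[:2].round(0))
print("press", onz("top",343,211,5).round(0))
E
```

```text
marble [ 370. -339.   89.]
marble [ 389. -343.   79.]
marble [ 409. -346.   69.]
marble [ 430. -347.   63.]
marble [ 449. -348.   60.]
red 222.85140117994098 237.5978982300885 [[452.0, 256.0], [453.0, 155.0], [356.0, 155.0], [355.0, 255.0]]
kraft 277.5142904619475 231.67480890661346 [[397.0, 106.0], [489.0, 67.0], [450.0, -24.0], [358.0, 15.0]]
kraft rim [489.  68.]
kraft rim [450. -21.]
kraft rim [362.  17.]
kraft rim [402. 106.]
red rim [456. 260.]
red rim [456. 156.]
red rim [358. 155.]
red rim [357. 258.]
tape base [616. 164.]
tape base [616. 113.]
tape base [473. 112.]
tape base [473. 163.]
press [ 490. -166.    5.]
```

View pics/crop2.png

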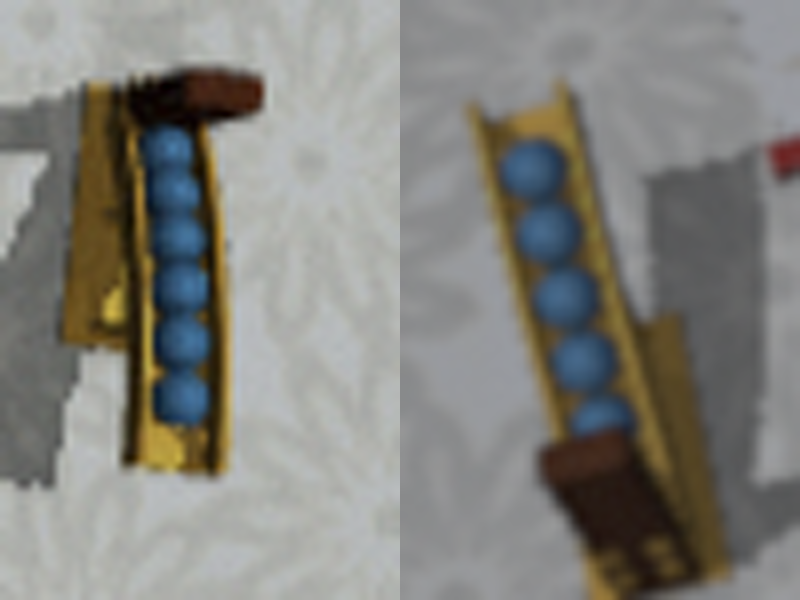

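The scoop crop shows the grip's top face at about (413,212) in the top view and (133.4,262) in the scene view. The spout wall tips are also visible.

```bash
python3 - <<'E'
from h import *
t8=lambda x,y:(385+x/8,200+y/8); s8=lambda x,y:(110+(x-400)/8,205+y/8)
print("grip top",tri(s8(587,455),t8(226,94)).round(1), onz("top",*t8(226,94),105).round(1), onz("scene",*s8(587,455),105).round(1))
a=tri(s8(470,105),t8(225,472)),tri(s8(562,80),t8(135,465)); print("spout tips",a, (a[0]+a[1])/2)
print("foot left rear/front",onz("top",*t8(85,82),2).round(0),onz("top",*t8(62,345),2).round(0))
s=(a[0]+a[1])/2; g=tri(s8(587,455),t8(226,94)); d=g-s; print("yaw deg",np.degrees(np.arctan2(d[1],d[0])))
for nm,(x,y) in dict(h0=(520,385)).items(): print(onz("top",x*.7,y*.7,390).round(0))
E
```

```text
grip top [ 481.9 -353.3  100.4] [ 480.3 -356.1  105. ] [ 486.3 -348.8  105. ]
spout tips (array([ 344.09092535, -350.60740209,   99.05821957]), array([ 346.18872207, -319.83356688,   95.81667201])) [ 345.13982371 -335.22048449   97.43744579]
foot left rear/front [ 493. -333.    2.] [ 389. -321.    2.]
yaw deg -7.524107703734135
[ 330. -155.  390.]
```

Request:
send_rows --targets '[[[0.234, 0.247, -0.36, -0.023], [0.234, 0.247, -0.36, -0.023], [0.234, 0.247, -0.36, -0.023], [0.234, 0.247, -0.36, -0.023], [0.234, 0.247, -0.36, -0.023]]]' --gripper 1 --force 60

```text
t: 0.6
tool_pos: [245.4, 451.2, 403.9]
orientation: [0.998, -0.061, -0.0, 0.0]
ft_force: [0.3, 0.8, 1.4]
gripper_width: 87.3
gripper_force: 0.0
```

Request:
send_rows --targets '[[[0.263, 0.373, 0, 0], [0.263, 0.373, 0, 0], [0.263, 0.373, 0, 0], [0.263, 0.373, 0, 0], [0.263, 0.373, 0, 0]]]'

```text
t: 1.1
tool_pos: [353.3, 248.8, 402.7]
orientation: [0.998, -0.062, 0.0, -0.0]
ft_force: [0.2, 0.2, 0.2]
gripper_width: 86.7
gripper_force: 0.0
```

```bash
cat > st.py <<'E'
from bench import arm
import numpy as np
s=arm.state();q=s["orientation"]
print(round(s["t"],2),np.round(s["joint_pos"],2),np.round(s["tool_pos"],1),"phi",round(np.degrees(2*np.arctan2(q[1],q[0])),2),"q",np.round(q,3),"F",np.round(s["ft_force"],2),np.round(s["ft_torque"],3),"w",round(s["gripper_width"],1),round(s["gripper_force"],1))
E
python3 st.py
```

```text
1.1 [ 0.99 -0.04 -0.07  0.   -1.53  0.45] [353.3 248.8 402.7] phi -7.11 q [ 0.998 -0.062  0.    -0.   ] F [0.16 0.19 0.22] [ 0.061 -0.03   0.048] w 86.7 0.0
```

Request:
send_rows --targets '[[[0.263, 0.373, 0, 0], [0.263, 0.373, 0, 0], [0.263, 0.373, 0, 0], [0.263, 0.373, 0, 0], [0.263, 0.373, 0, 0]]]'

```text
t: 1.6
tool_pos: [461.2, 47.8, 402.1]
orientation: [0.998, -0.062, -0.0, 0.0]
ft_force: [1.1, 0.6, 0.0]
gripper_width: 87.0
gripper_force: 0.0
```

Request:
send_rows --targets '[[[0.263, 0.373, 0, 0], [0.263, 0.373, 0, 0], [0.263, 0.373, 0, 0], [0.263, 0.373, 0, 0], [0.263, 0.373, 0, 0]]]'

```text
t: 2.1
tool_pos: [569.2, -153.5, 400.9]
orientation: [0.998, -0.062, -0.001, 0.0]
ft_force: [0.2, 0.7, 0.8]
gripper_width: 87.5
gripper_force: 0.0
```

Request:
send_rows --targets '[[[-0.125, 0.422, 0, 0], [-0.125, 0.422, 0, 0], [-0.125, 0.422, 0, 0], [-0.125, 0.422, 0, 0], [-0.125, 0.422, 0, 0]]]'

```text
t: 2.6
tool_pos: [478.5, -355.4, 401.9]
orientation: [0.998, -0.063, -0.001, -0.0]
ft_force: [0.4, 0.2, -0.5]
gripper_width: 86.9
gripper_force: 0.0
```

Request:
send_rows --targets '[[[0, 0, 0.4, 0], [0, 0, 0.4, 0], [0, 0, 0.4, 0], [0, 0, 0.4, 0], [0, 0, 0.4, 0]]]'

```text
t: 3.1
tool_pos: [475.7, -349.6, 194.4]
orientation: [0.998, -0.062, -0.008, -0.004]
ft_force: [-0.8, -0.1, 0.4]
gripper_width: 87.3
gripper_force: 0.0
```

```bash
python3 st.py; python3 - <<'E'
from h import *
T=imaging.get_image("top");S=imaging.get_image("scene")
g=lambda im,x0,y0,w,h,k: cv2.resize(im[y0:y0+h,x0:x0+w],None,fx=k,fy=k,interpolation=cv2.INTER_CUBIC)
cv2.imwrite("pics/a1.png",np.hstack([g(T,330,130,130,180,3),g(S,60,90,130,180,3)])[:,:,::-1])
E
```

```text
3.1 [-0.36  0.36 -0.11 -0.   -1.12  1.81] [ 475.7 -349.6  194.4] phi -7.09 q [ 0.998 -0.062 -0.008 -0.004] F [-0.78 -0.08  0.44] [0.008 0.079 0.051] w 87.3 0.0
```

View pics/a1.png

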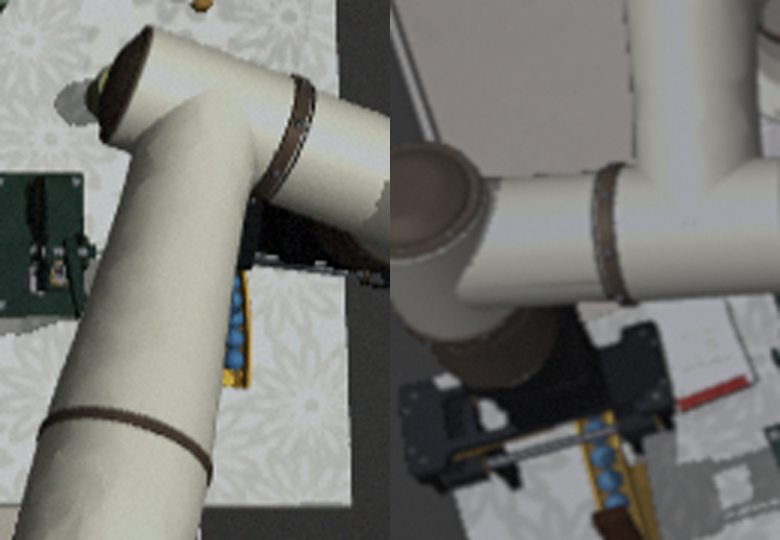

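The view shows the forearm over the press lever, with the wrist offset sideways and the gripper above the scoop grip. I'll check the forearm's clearance before going lower.

```bash
python3 st.py; python3 - <<'E'
from h import *
from scipy.optimize import fsolve
for z in (194,300,400,450,500,550): print(z,[ (np.round(proj(n,(475.7,-349.6,z)),0)) for n in("scene","top")])
# forearm axis at wrist (160 mm to the left of the arm plane's tool line) : points
L2,L3,hp=558,424,-140
R=np.hypot(482,352.5);r=np.sqrt(R**2-160**2)
for tz in(67,):
    f=lambda v:(L2*np.sin(v[0])+L3*np.cos(v[1])-r,hp+L2*np.cos(v[0])-L3*np.sin(v[1])-tz)
    a=fsolve(f,(.4,.8)); print("J2,a",a,"elbow r",L2*np.sin(a[0]),"elbow z above wrist",L3*np.sin(a[1]))
E
```

```text
3.2 [-0.36  0.35 -0.09  0.   -1.13  1.81] [ 480.9 -352.9  203.2] phi -6.97 q [ 0.998 -0.061 -0.     0.001] F [0.16 0.44 1.08] [-0.087 -0.088 -0.002] w 86.6 0.0
194 [array([122., 243.]), array([421., 211.])]
300 [array([109., 222.]), array([435., 208.])]
400 [array([ 95., 198.]), array([451., 204.])]
450 [array([ 86., 185.]), array([461., 201.])]
500 [array([ 78., 171.]), array([471., 199.])]
550 [array([ 68., 155.]), array([483., 196.])]
J2,a [0.48874466 0.73927505] elbow r 261.99098267253055 elbow z above wrist 285.6710109173578
```

Wrist height comes out at about TCP + 300 mm, so the forearm clears the lever by roughly 95 mm at grasp height. I'll go down and grip.

Request:
send_rows --targets '[[[0.002, 0, 0.1, 0], [0.002, 0, 0.18, 0], [0.002, 0, 0.24, 0], [0.002, 0, 0.271, 0], [0.002, 0, 0.271, 0]]]'

```text
t: 3.7
tool_pos: [483.0, -353.1, 68.0]
orientation: [0.998, -0.061, 0.001, 0.0]
ft_force: [-0.3, -0.1, 0.6]
gripper_width: 87.0
gripper_force: 0.0
```

Request:
send_rows --targets '[[[0, 0, 0, 0], [0, 0, 0, 0], [0, 0, 0, 0], [0, 0, 0, 0], [0, 0, 0, 0]]]' --gripper -1 --force 15

```text
t: 4.2
tool_pos: [481.8, -352.6, 67.7]
orientation: [0.998, -0.061, 0.0, 0.0]
ft_force: [0.3, -0.1, -0.5]
gripper_width: 54.8
gripper_force: 0.0
```

Request:
send_rows --targets '[[[0, 0, 0, 0], [0, 0, 0, 0], [0, 0, 0, 0], [0, 0, 0, 0], [0, 0, 0, 0]]]' --force 60

```text
t: 4.7
tool_pos: [481.6, -352.5, 67.0]
orientation: [0.998, -0.061, -0.0, 0.0]
ft_force: [-0.6, -0.6, -0.1]
gripper_width: 29.7
gripper_force: 60.0
```

```bash
python3 st.py
```

```text
4.7 [-0.36  0.49 -0.26  0.   -0.83  1.81] [ 481.6 -352.5   67. ] phi -7.0 q [ 0.998 -0.061 -0.     0.   ] F [-0.55 -0.56 -0.07] [-0.114 -0.026  0.008] w 29.7 60.0
```

```bash
python3 - <<'E'
from h import *
S=imaging.get_image("scene");cv2.imwrite("pics/g0.png",S[:,:,::-1])
for c in blobs(S,(95,90,40),(115,255,255),15): print(cv2.minEnclosingCircle(c),cv2.contourArea(c),cv2.boundingRect(c))
E
```

Request:
send_rows --targets '[[[0, 0, -0.004, 0], [0, 0, -0.008, 0], [0, 0, -0.012, 0], [0, 0, -0.016, 0], [0, 0, -0.02, 0]]]'

```text
t: 5.25
tool_pos: [481.5, -352.4, 77.1]
orientation: [0.998, -0.061, -0.0, -0.0]
ft_force: [0.3, 0.8, -2.6]
gripper_width: 29.2
gripper_force: 60.0
```

Request:
send_rows --targets '[[[0, 0, 0, 0], [0, 0, 0, 0], [0, 0, 0, 0]]]'

```text
t: 5.55
tool_pos: [481.5, -352.4, 76.9]
orientation: [0.998, -0.061, -0.0, -0.0]
ft_force: [1.1, 1.4, -3.1]
gripper_width: 29.4
gripper_force: 60.0
```

```bash
python3 st.py; python3 - <<'E'
from h import *
S=imaging.get_image("scene");cv2.imwrite("pics/g1.png",S[:,:,::-1])
for c in blobs(S,(95,90,40),(115,255,255),15): print(cv2.minEnclosingCircle(c),cv2.contourArea(c),cv2.boundingRect(c))
print(proj("scene",(370,-339,89)),proj("scene",(370,-339,99)))
A=cv2.imread("pics/g0.png")[190:280,100:190];B=S[190:280,100:190,::-1]
cv2.imwrite("pics/g01.png",cv2.resize(np.hstack([A,B]),None,fx=4.4,fy=4.4,interpolation=cv2.INTER_CUBIC))
E
python3 st.py
```

```text
5.55 [-0.36  0.48 -0.25 -0.   -0.85  1.81] [ 481.5 -352.4   76.9] phi -7.01 q [ 0.998 -0.061 -0.    -0.   ] F [ 1.09  1.45 -3.06] [-0.067 -0.082  0.012] w 29.4 60.0
(np.float64(125.54188090313738), np.float64(226.0850554044421)) (np.float64(124.5292152495604), np.float64(224.30531623868833))
5.6 [-0.36  0.48 -0.25 -0.   -0.85  1.81] [ 481.5 -352.4   76.9] phi -7.01 q [ 0.998 -0.061 -0.    -0.   ] F [-0.09  0.12 -3.17] [-0.014 -0.096  0.   ] w 29.4 60.0
```

View pics/g01.png

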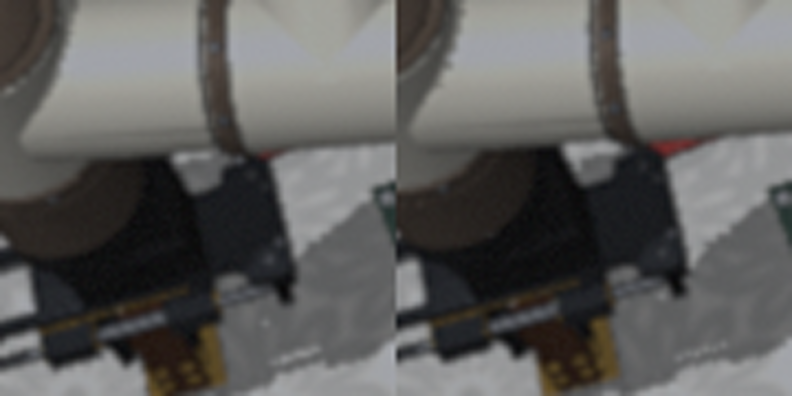

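Fz is -3.2 N, which is the full weight of scoop and marbles, so the 60 N grip holds the scoop level. Now I'll lift it gently.

Request:
send_rows --targets '[[[0, 0, -0.03, 0], [0, 0, -0.07, 0], [0, 0, -0.12, 0], [0, 0, -0.17, 0], [0, 0, -0.22, 0]]]'

```text
t: 6.1
tool_pos: [481.3, -352.3, 187.8]
orientation: [0.998, -0.061, -0.0, -0.0]
ft_force: [0.6, 0.1, -2.6]
gripper_width: 29.5
gripper_force: 60.0
```

Request:
send_rows --targets '[[[0, 0, -0.05, 0], [0, 0, -0.1, 0], [0, 0, -0.15, 0], [0, 0, -0.2, 0], [0, 0, -0.25, 0]]]'

```text
t: 6.6
tool_pos: [481.2, -352.2, 312.8]
orientation: [0.998, -0.061, -0.0, -0.0]
ft_force: [0.6, -0.1, -2.7]
gripper_width: 29.5
gripper_force: 60.0
```

Request:
send_rows --targets '[[[0, 0, -0.05, 0], [0, 0, -0.1, 0], [0, 0, -0.15, 0], [0, 0, -0.2, 0], [0, 0, -0.23, 0]]]'

```text
t: 7.1
tool_pos: [481.6, -352.6, 429.2]
orientation: [0.998, -0.061, 0.001, 0.001]
ft_force: [0.9, -0.2, -3.2]
gripper_width: 29.3
gripper_force: 60.0
```

Request:
send_rows --targets '[[[0, 0, 0, 0], [0, 0, 0, 0]]]'

```text
t: 7.3
tool_pos: [481.4, -352.1, 426.1]
orientation: [0.998, -0.061, -0.0, -0.001]
ft_force: [-0.5, 0.2, -3.4]
gripper_width: 29.4
gripper_force: 60.0
```

```bash
python3 st.py; python3 - <<'E'
from h import *
for n in ("scene","top"):
    S=imaging.get_image(n);cv2.imwrite(f"pics/l_{n}.png",S[:,:,::-1])
    for c in blobs(S,(95,90,40),(115,255,255),8): print(n,cv2.minEnclosingCircle(c)[0],cv2.contourArea(c),cv2.boundingRect(c))
c,s=np.cos(np.radians(-7)),np.sin(np.radians(-7))
import numpy as np
t=np.array([481.5,-352.4,430-67])-np.array([65*c,65*s,0])
for x,z in ((-74,84),(-74,100),(-48,92),(-30,0)): 
    X=t+np.array([x*c,x*s,z]); print(x,z,proj("top",X),proj("scene",X))
E
```

```text
7.3 [-0.36  0.28  0.34 -0.   -1.64  1.81] [ 481.4 -352.1  426.1] phi -7.0 q [ 0.998 -0.061 -0.    -0.001] F [-0.55  0.24 -3.39] [-0.053 -0.144  0.014] w 29.4 60.0
top (455.5, 235.0) 320.0 (451, 213, 13, 45)
-74 84 (np.float64(455.80693703932246), np.float64(264.56795787902973)) (np.float64(77.45888537749488), np.float64(134.17925949794864))
-74 100 (np.float64(459.00877715168866), np.float64(264.943436176624)) (np.float64(74.74111453667376), np.float64(129.3055328861916))
-48 92 (np.float64(458.47830821867996), np.float64(252.20158340610533)) (np.float64(77.6796918318959), np.float64(141.49036175062844))
-30 0 (np.float64(442.4596303428689), np.float64(243.6120649121717)) (np.float64(93.39996367500797), np.float64(173.7240649577502))
```

The lowest marble edge is exactly where a level scoop predicts it (258 px), so it isn't sagging. Next I'll carry it over to the boxes and turn it so the spout faces -y.

Request:
send_rows --targets '[[[0.008, -0.021, 0, 0], [0.022, -0.059, 0, 0], [0.04, -0.106, 0, 0], [0.06, -0.159, 0, 0], [0.08, -0.212, 0, 0]]]'

```text
t: 7.9
tool_pos: [534.6, -250.5, 426.3]
orientation: [0.998, -0.061, -0.001, -0.0]
ft_force: [-0.1, -0.9, -3.3]
gripper_width: 29.7
gripper_force: 60.0
```

Request:
send_rows --targets '[[[0.02, -0.053, 0, 0], [0.04, -0.106, 0, 0], [0.06, -0.159, 0, 0], [0.08, -0.212, 0, 0], [0.08, -0.212, 0, 0]]]'

```text
t: 8.4
tool_pos: [588.3, -148.1, 425.2]
orientation: [0.998, -0.059, -0.001, -0.001]
ft_force: [-0.5, 0.1, -3.5]
gripper_width: 29.7
gripper_force: 60.0
```

Request:
send_rows --targets '[[[-0.021, -0.039, 0, -0.0135], [-0.043, -0.078, 0, -0.027], [-0.064, -0.116, 0, -0.04], [-0.086, -0.155, 0, -0.054], [-0.107, -0.194, 0, -0.0674]]]'

```text
t: 8.9
tool_pos: [544.7, -48.2, 426.6]
orientation: [0.988, 0.152, -0.0, -0.0]
ft_force: [0.1, -0.0, -3.6]
gripper_width: 29.7
gripper_force: 60.0
```

Request:
send_rows --targets '[[[-0.004, -0.044, 0, -0.0135], [-0.007, -0.088, 0, -0.027], [-0.011, -0.133, 0, -0.04], [-0.014, -0.177, 0, -0.054], [-0.018, -0.221, 0, -0.0674]]]'

```text
t: 9.4
tool_pos: [503.4, 54.6, 426.6]
orientation: [0.934, 0.356, -0.0, -0.0]
ft_force: [0.8, 0.1, -2.8]
gripper_width: 29.6
gripper_force: 60.0
```

Request:
send_rows --targets '[[[0.015, -0.042, 0, -0.0135], [0.03, -0.084, 0, -0.027], [0.044, -0.125, 0, -0.04], [0.059, -0.167, 0, -0.054], [0.074, -0.209, 0, -0.0674]]]'

```text
t: 9.9
tool_pos: [461.7, 157.2, 426.7]
orientation: [0.839, 0.544, -0.0, -0.0]
ft_force: [0.3, 0.6, -3.7]
gripper_width: 29.5
gripper_force: 60.0
```

Request:
send_rows --targets '[[[0.038, -0.04, 0, -0.017], [0.077, -0.08, 0, -0.034], [0.116, -0.12, 0, -0.05], [0.139, -0.144, 0, -0.061], [0.154, -0.16, 0, -0.0674]]]'

```text
t: 10.4
tool_pos: [420.4, 260.5, 426.5]
orientation: [0.706, 0.709, -0.001, -0.0]
ft_force: [0.4, -0.5, -3.3]
gripper_width: 29.0
gripper_force: 60.0
```

Request:
send_rows --targets '[[[0, 0, 0, 0], [0, 0, 0, 0]]]'

```text
t: 10.6
tool_pos: [421.2, 259.2, 427.0]
orientation: [0.707, 0.707, -0.0, 0.0]
ft_force: [-0.2, 0.5, -3.4]
gripper_width: 29.4
gripper_force: 60.0
```

```bash
python3 st.py; python3 - <<'E'
from h import *
I={}
for n in ("scene","top"):
    S=imaging.get_image(n);I[n]=S;cv2.imwrite(f"pics/m_{n}.png",S[:,:,::-1])
    for c in blobs(S,(95,90,40),(115,255,255),8): print(n,cv2.minEnclosingCircle(c)[0],cv2.contourArea(c),cv2.boundingRect(c))
for X in ((420,121,510),(420,121,465)): print(proj("top",X),proj("scene",X))
g=lambda im,x0,y0,w,h,k: cv2.resize(im[y0:y0+h,x0:x0+w],None,fx=k,fy=k,interpolation=cv2.INTER_CUBIC)
cv2.imwrite("pics/m1.png",np.hstack([g(I["top"],150,130,160,220,2.5),g(I["scene"],180,60,160,220,2.5)])[:,:,::-1])
E
```

```text
10.6 [ 0.88  0.08  0.11  0.   -1.59  2.26] [421.2 259.2 427. ] phi 89.99 q [ 0.707  0.707 -0.     0.   ] F [-0.21  0.53 -3.35] [ 0.008 -0.131  0.035] w 29.4 60.0
scene (324.5, 85.5) 140.5 (303, 81, 44, 8)
top (207.5, 227.5) 323.0 (184, 223, 48, 10)
(np.float64(234.24413129632256), np.float64(226.4222905088294)) (np.float64(293.99314239749395), np.float64(67.08371359066078))
(np.float64(236.70335632945242), np.float64(227.33383929352328)) (np.float64(293.6484830606939), np.float64(82.46094202581864))
```

View pics/m1.png

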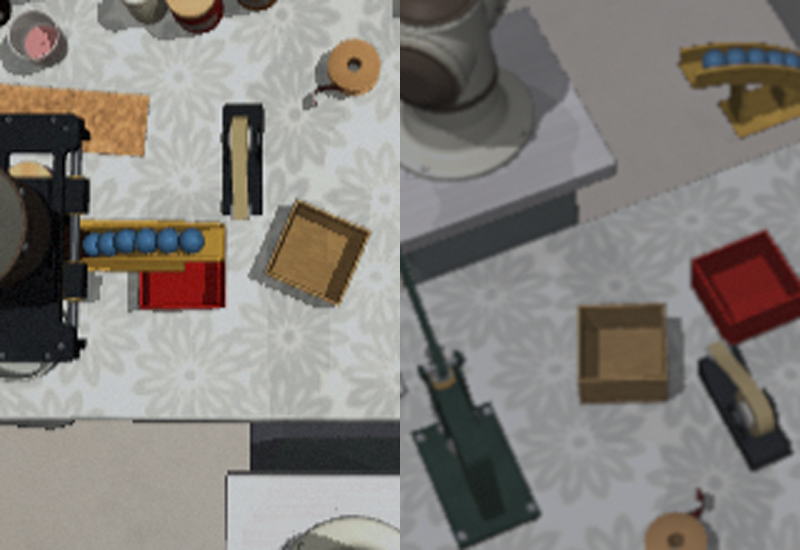

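The picture shows the scoop level above the red box, all six marbles in the chute and the spout aimed at the brown box. My plan is to rest the front of the foot on the red box's near wall as a stop, with its top edge at y≈156, z≈55. I'll then loosen the grip so the scoop pivots in the pads, and steer the grip along the arc. First I'll go down to just above the wall.

Request:
send_rows --targets '[[[-0.002, 0.001, 0.03, 0], [-0.004, 0.002, 0.07, 0], [-0.006, 0.004, 0.115, 0], [-0.008, 0.006, 0.16, 0], [-0.008, 0.006, 0.205, 0]]]'

```text
t: 11.2
tool_pos: [424.7, 254.7, 323.9]
orientation: [0.708, 0.707, 0.0, 0.0]
ft_force: [0.1, 2.0, -3.5]
gripper_width: 29.1
gripper_force: 60.0
```

Request:
send_rows --targets '[[[-0.002, 0, 0.045, 0], [-0.004, 0, 0.09, 0], [-0.006, 0, 0.135, 0], [-0.008, 0, 0.18, 0], [-0.008, 0, 0.22, 0]]]'

```text
t: 11.7
tool_pos: [424.5, 250.6, 213.7]
orientation: [0.708, 0.707, -0.0, 0.0]
ft_force: [0.1, -0.1, -4.0]
gripper_width: 29.5
gripper_force: 60.0
```

Request:
send_rows --targets '[[[-0.002, 0, 0.04, 0], [-0.004, 0, 0.08, 0], [-0.006, 0, 0.115, 0], [-0.008, 0, 0.145, 0], [-0.008, 0, 0.165, 0]]]'

```text
t: 12.2
tool_pos: [424.4, 246.6, 131.2]
orientation: [0.707, 0.707, -0.001, 0.0]
ft_force: [0.3, 0.1, -2.7]
gripper_width: 29.3
gripper_force: 60.0
```

Request:
send_rows --targets '[[[0, 0, 0, 0], [0, 0, 0, 0]]]'

```text
t: 12.4
tool_pos: [424.9, 247.8, 132.6]
orientation: [0.707, 0.707, 0.001, 0.0]
ft_force: [0.3, 0.1, -3.3]
gripper_width: 29.9
gripper_force: 60.0
```

```bash
cat > look.py <<'E'
from h import *
import sys
s=arm.state();tcp=np.array(s["tool_pos"]);q=s["orientation"];f=2*np.arctan2(q[1],q[0])
ex=np.array([np.cos(f),np.sin(f),0]);ey=np.array([-np.sin(f),np.cos(f),0]);ez=np.array([0,0,1.])
def pt(x,y,z,th):  # scoop frame point -> world, spout down by th about the grip
    c,sn=np.cos(th),np.sin(th);dx,dz=x-65,z-86
    return tcp+[0,0,19]+ex*(c*dx-sn*dz)+ey*y+ez*(sn*dx+c*dz)
I={n:imaging.get_image(n) for n in("top","scene")}
cv2.imwrite(f"pics/{sys.argv[1]}_t.png",I["top"][:,:,::-1]);cv2.imwrite(f"pics/{sys.argv[1]}_s.png",I["scene"][:,:,::-1])
print("t",s["t"],"tcp",tcp.round(1),"Fz",round(s["ft_force"][2],1),"Fy",round(s["ft_force"][1],1))
kr={"top":[proj("top",p+(30,)) for p in((489,67),(450,-24),(358,15),(397,106))],"scene":[proj("scene",p+(30,)) for p in((489,67),(450,-24),(358,15),(397,106))]}
for n in I:
    h=cv2.cvtColor(I[n],cv2.COLOR_RGB2HSV)
    bl=cv2.inRange(h,(95,90,30),(115,255,255))
    m=np.zeros(bl.shape,np.uint8);cv2.fillConvexPoly(m,np.int32(np.round(kr[n])),255)
    out=[]
    for c in blobs(I[n],(95,90,30),(115,255,255),6):
        x,y,w,hh=cv2.boundingRect(c);out.append((x,y,x+w-1,y+hh-1,int(cv2.contourArea(c))))
    print(n,"blue",out,"in kraft",int((bl&m>0).sum()) if 0 else int(np.count_nonzero(bl&m)))
    b=cv2.inRange(h,(17,130,60),(28,255,255)); ys,xs=np.nonzero(b)
    a=[pt(-74,y,100,0) for y in(-15,15)]
    k=np.array([proj(n,p) for p in a]).mean(0)
    sel=(abs(xs-k[0])<40)&(abs(ys-k[1])<40); xs,ys=xs[sel],ys[sel]
    if len(xs):
        i=xs.argmax() if n=="top" else xs.argmin(); print(n,"brass extreme",xs[i],ys[i], "pred tips by deg",{d:[tuple(np.round(proj(n,pt(-74,y,100,np.radians(d))),1).tolist()) for y in(-15,15)] for d in map(int,sys.argv[2:])})
E
python3 look.py d0 0 10; python3 - <<'E'
from h import *
T=cv2.imread("pics/d0_t.png")[:,:,::-1].copy()
for c in blobs(T,(0,150,40),(8,255,255),100):
    M=cv2.moments(c); b=cv2.boundingRect(c)
    if 180<b[0]<260 and b[1]>190: print("red",b,onz("top",b[0]+b[2],b[1]+b[3],55).round(0))
E
```

```text
t 12.4 tcp [424.9 247.8 132.6] Fz -3.3 Fy 0.1
top blue [(213, 227, 248, 234, 173)] in kraft 0
top brass extreme 292 221 pred tips by deg {0: [(252.7, 224.4), (252.7, 235.2)], 10: [(253.4, 224.8), (253.4, 235.4)]}
scene blue [(296, 161, 333, 167, 115)] in kraft 0
scene brass extreme 288 164 pred tips by deg {0: [(290.9, 169.8), (286.0, 161.3)], 10: [(290.7, 175.0), (285.9, 166.5)]}
red (213, 240, 28, 15) [353. 151.  55.]
```

Request:
send_rows --targets '[[[-0.007, 0, 0.002, 0], [-0.014, 0, 0.004, 0], [-0.019, 0, 0.005, 0], [-0.019, 0, 0.005, 0]]]'

```text
t: 12.9
tool_pos: [424.1, 237.6, 129.6]
orientation: [0.707, 0.707, -0.0, -0.0]
ft_force: [1.3, 0.1, -2.6]
gripper_width: 29.6
gripper_force: 60.0
```

Request:
send_rows --targets '[[[0, 0, 0, 0], [0, 0, 0, 0], [0, 0, 0, 0]]]' --force 30

```text
t: 13.2
tool_pos: [424.3, 238.3, 129.6]
orientation: [0.707, 0.707, 0.0, 0.0]
ft_force: [0.2, 0.0, -3.5]
gripper_width: 29.8
gripper_force: 30.0
```

```bash
sed -i 's/(17,130,60),(28,255,255)/(17,158,60),(28,255,255)/' look.py; python3 look.py d1 0 5
```

```text
t 13.2 tcp [424.3 238.3 129.6] Fz -3.5 Fy 0.0
top blue [(217, 227, 251, 234, 159)] in kraft 0
top brass extreme 257 225 pred tips by deg {0: [(256.2, 224.7), (256.1, 235.5)], 5: [(256.7, 224.9), (256.6, 235.5)]}
scene blue [(293, 162, 329, 169, 119)] in kraft 0
scene brass extreme 297 161 pred tips by deg {0: [(287.6, 171.6), (282.7, 163.0)], 5: [(287.3, 174.3), (282.5, 165.7)]}
```

Request:
send_rows --targets '[[[0, 0, 0, 0], [0, 0, 0, 0], [0, 0, 0, 0]]]' --force 15

```text
t: 13.6
tool_pos: [424.3, 238.2, 129.6]
orientation: [0.707, 0.707, -0.0, -0.0]
ft_force: [-0.1, -0.6, -3.1]
gripper_width: 30.2
gripper_force: 15.0
```

```bash
python3 look.py d2 0 5
```

```text
t 13.6 tcp [424.3 238.2 129.6] Fz -3.1 Fy -0.6
top blue [(217, 227, 251, 234, 160)] in kraft 0
top brass extreme 257 225 pred tips by deg {0: [(256.2, 224.7), (256.2, 235.5)], 5: [(256.7, 224.9), (256.7, 235.6)]}
scene blue [(293, 162, 329, 169, 119)] in kraft 0
scene brass extreme 297 161 pred tips by deg {0: [(287.5, 171.6), (282.7, 163.0)], 5: [(287.2, 174.2), (282.4, 165.7)]}
```

Request:
send_rows --targets '[[[0, 0, 0, 0], [0, 0, 0, 0], [0, 0, 0, 0]]]' --force 8

```text
t: 14.0
tool_pos: [424.3, 238.1, 129.6]
orientation: [0.707, 0.707, -0.0, 0.0]
ft_force: [0.2, -1.3, -2.9]
gripper_width: 29.9
gripper_force: 8.0
```

```bash
python3 look.py d3 0 5
```

```text
t 14.0 tcp [424.3 238.1 129.6] Fz -2.9 Fy -1.3
top blue [(217, 228, 252, 234, 154)] in kraft 0
top brass extreme 257 225 pred tips by deg {0: [(256.3, 224.7), (256.2, 235.5)], 5: [(256.8, 224.9), (256.7, 235.6)]}
scene blue [(293, 163, 330, 171, 124)] in kraft 0
scene brass extreme 297 163 pred tips by deg {0: [(287.5, 171.6), (282.6, 163.0)], 5: [(287.2, 174.3), (282.4, 165.7)]}
```

Request:
send_rows --targets '[[[0, 0, 0, 0], [0, 0, 0, 0], [0, 0, 0, 0]]]' --force 6

```text
t: 14.4
tool_pos: [424.3, 238.1, 129.6]
orientation: [0.707, 0.707, -0.0, 0.0]
ft_force: [-0.1, 0.6, -1.9]
gripper_width: 29.5
gripper_force: 6.0
```

```bash
python3 look.py d4 0 5 8
```

```text
t 14.4 tcp [424.3 238.1 129.6] Fz -1.9 Fy 0.6
top blue [(217, 228, 252, 234, 156)] in kraft 0
top brass extreme 257 226 pred tips by deg {0: [(256.2, 224.7), (256.2, 235.5)], 5: [(256.7, 224.9), (256.7, 235.6)], 8: [(256.9, 225.0), (256.8, 235.6)]}
scene blue [(293, 163, 331, 171, 125)] in kraft 0
scene brass extreme 297 163 pred tips by deg {0: [(287.5, 171.6), (282.6, 163.0)], 5: [(287.2, 174.2), (282.4, 165.7)], 8: [(287.2, 175.8), (282.5, 167.3)]}
```

Request:
send_rows --targets '[[[0, 0, 0, 0], [0, 0, 0, 0]]]'

```text
t: 14.7
tool_pos: [424.3, 238.2, 129.6]
orientation: [0.707, 0.707, 0.0, 0.0]
ft_force: [-0.3, -0.3, -1.6]
gripper_width: 29.8
gripper_force: 6.0
```

Request:
send_rows --targets '[[[0, 0, 0, 0]]]'

```text
t: 14.8
tool_pos: [424.3, 238.2, 129.6]
orientation: [0.707, 0.707, -0.0, 0.0]
ft_force: [0.3, 0.1, -1.5]
gripper_width: 29.7
gripper_force: 6.0
```

```bash
python3 look.py d5 0 5 8; python3 - <<'E'
import cv2,numpy as np
g=lambda f,x0,y0,w,h,k: cv2.resize(cv2.imread(f)[y0:y0+h,x0:x0+w],None,fx=k,fy=k,interpolation=cv2.INTER_CUBIC)
cv2.imwrite("pics/d5v.png",np.vstack([g("pics/d5_s.png",240,130,120,80,5),g("pics/d5_t.png",190,200,120,40,5)]))
E
```

```text
t 14.8 tcp [424.3 238.2 129.6] Fz -1.5 Fy 0.1
top blue [(217, 227, 252, 234, 157)] in kraft 0
top brass extreme 257 226 pred tips by deg {0: [(256.2, 224.7), (256.2, 235.5)], 5: [(256.7, 224.9), (256.7, 235.6)], 8: [(256.9, 225.0), (256.8, 235.6)]}
scene blue [(293, 163, 331, 171, 126)] in kraft 0
scene brass extreme 297 163 pred tips by deg {0: [(287.5, 171.6), (282.7, 163.0)], 5: [(287.2, 174.3), (282.4, 165.7)], 8: [(287.3, 175.8), (282.5, 167.3)]}
```

View pics/d5v.png

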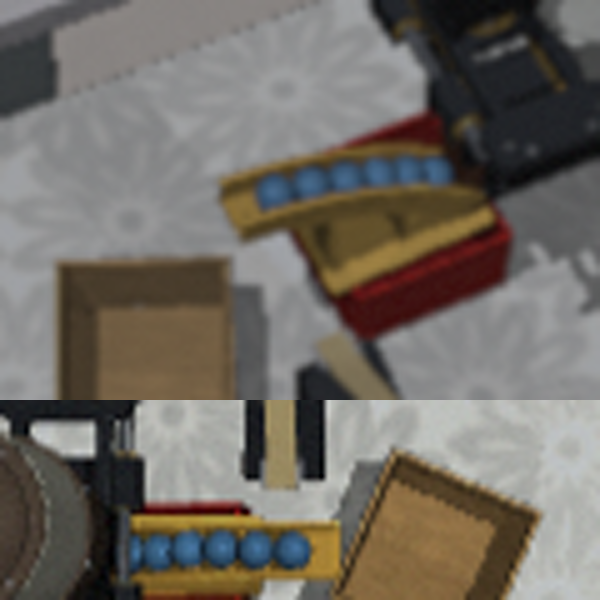

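The scoop now rests on the red wall. Fz has halved to -1.5 N and the tilt is about 5°; all six marbles are still in the chute and the spout points at the brown box. Now I'll follow the arc to about 15°.

Request:
send_rows --targets '[[[-0.0034, 0, -0.0028, 0], [-0.0068, 0, -0.0056, 0], [-0.0102, 0, -0.0083, 0], [-0.0136, 0, -0.0111, 0], [-0.017, 0, -0.0138, 0]]]'

```text
t: 15.4
tool_pos: [424.3, 229.5, 136.6]
orientation: [0.707, 0.707, 0.0, 0.0]
ft_force: [0.4, 0.3, -1.8]
gripper_width: 29.9
gripper_force: 6.0
```

Request:
send_rows --targets '[[[-0.0036, 0, -0.0025, 0], [-0.0073, 0, -0.005, 0], [-0.0109, 0, -0.0074, 0], [-0.0146, 0, -0.0098, 0], [-0.0182, 0, -0.0122, 0]]]'

```text
t: 15.9
tool_pos: [424.3, 220.4, 142.7]
orientation: [0.707, 0.707, 0.0, 0.0]
ft_force: [-0.2, -0.3, -2.1]
gripper_width: 29.8
gripper_force: 6.0
```

Request:
send_rows --targets '[[[0, 0, 0, 0], [0, 0, 0, 0], [0, 0, 0, 0]]]'

```text
t: 16.2
tool_pos: [424.3, 220.4, 142.6]
orientation: [0.707, 0.707, -0.0, 0.0]
ft_force: [0.1, -0.3, -1.2]
gripper_width: 30.1
gripper_force: 6.0
```

```bash
python3 look.py e1 5 10 15 20
```

```text
t 16.2 tcp [424.3 220.4 142.6] Fz -1.2 Fy -0.3
top blue [(223, 228, 250, 234, 111), (252, 228, 257, 234, 26)] in kraft 0
top brass extreme 263 225 pred tips by deg {5: [(262.8, 224.7), (262.8, 235.5)], 10: [(262.9, 224.9), (262.8, 235.6)], 15: [(262.6, 225.1), (262.5, 235.7)], 20: [(261.9, 225.3), (261.9, 235.7)]}
scene blue [(287, 162, 328, 175, 140)] in kraft 0
scene brass extreme 299 164 pred tips by deg {5: [(281.1, 173.9), (276.3, 165.3)], 10: [(281.3, 176.4), (276.5, 167.8)], 15: [(281.8, 178.7), (277.1, 170.2)], 20: [(282.7, 180.8), (277.9, 172.3)]}
```

Request:
send_rows --targets '[[[-0.0037, 0, -0.0022, 0], [-0.0075, 0, -0.0044, 0], [-0.0112, 0, -0.0066, 0], [-0.0112, 0, -0.0066, 0], [-0.0112, 0, -0.0066, 0]]]'

```text
t: 16.8
tool_pos: [424.2, 214.7, 145.9]
orientation: [0.707, 0.707, -0.0, 0.0]
ft_force: [0.3, 0.8, -1.9]
gripper_width: 30.1
gripper_force: 6.0
```

Request:
send_rows --targets '[[[0, 0, 0, 0], [0, 0, 0, 0], [0, 0, 0, 0]]]'

```text
t: 17.1
tool_pos: [424.2, 214.9, 145.8]
orientation: [0.707, 0.707, -0.0, 0.0]
ft_force: [0.1, -0.4, -2.6]
gripper_width: 29.9
gripper_force: 6.0
```

```bash
python3 look.py e2 18
```

```text
t 17.1 tcp [424.2 214.9 145.8] Fz -2.6 Fy -0.4
top blue [(225, 228, 244, 234, 78), (262, 228, 268, 234, 26), (246, 228, 251, 233, 22)] in kraft 35
top brass extreme 289 220 pred tips by deg {18: [(264.1, 225.2), (264.1, 235.7)]}
scene blue [(294, 162, 327, 173, 107), (275, 177, 280, 183, 24)] in kraft 0
scene brass extreme 297 165 pred tips by deg {18: [(280.3, 180.1), (275.6, 171.6)]}
```

Request:
send_rows --targets '[[[-0.004, 0, -0.002, 0], [-0.004, 0, -0.002, 0], [-0.004, 0, -0.002, 0], [-0.004, 0, -0.002, 0], [-0.004, 0, -0.002, 0]]]'

```text
t: 17.7
tool_pos: [424.2, 212.9, 146.8]
orientation: [0.707, 0.707, -0.0, -0.0]
ft_force: [-0.0, -0.4, -2.6]
gripper_width: 30.0
gripper_force: 6.0
```

```bash
python3 look.py e3 19
```

```text
t 17.7 tcp [424.2 212.9 146.8] Fz -2.6 Fy -0.4
top blue [(226, 228, 237, 234, 50), (239, 228, 252, 233, 49), (281, 230, 286, 235, 21)] in kraft 30
top brass extreme 265 225 pred tips by deg {19: [(264.6, 225.2), (264.6, 235.7)]}
scene blue [(293, 162, 326, 174, 111), (261, 203, 267, 208, 23)] in kraft 32
scene brass extreme 299 164 pred tips by deg {19: [(279.9, 180.6), (275.2, 172.0)]}
```

Request:
send_rows --targets '[[[-0.004, 0, -0.002, 0], [-0.004, 0, -0.002, 0], [-0.004, 0, -0.002, 0], [-0.004, 0, -0.002, 0], [-0.004, 0, -0.002, 0]]]'

```text
t: 18.3
tool_pos: [424.3, 210.9, 147.8]
orientation: [0.707, 0.707, -0.0, 0.0]
ft_force: [-0.2, -1.1, -2.8]
gripper_width: 30.2
gripper_force: 6.0
```

```bash
python3 look.py e4 20
```

```text
t 18.3 tcp [424.3 210.9 147.8] Fz -2.8 Fy -1.1
top blue [(226, 228, 245, 234, 80), (247, 228, 252, 233, 22), (281, 230, 286, 235, 21)] in kraft 30
top brass extreme 265 224 pred tips by deg {20: [(265.1, 225.2), (265.1, 235.7)]}
scene blue [(293, 162, 326, 174, 112), (261, 203, 267, 208, 23)] in kraft 33
scene brass extreme 299 164 pred tips by deg {20: [(279.4, 181.0), (274.7, 172.5)]}
```

The first marble is in the brown box. Fz of about -2.7 N means the scoop is sticking in the pads, so I'll ease the grip a little; the wall still limits the tilt to about 20°.

Request:
send_rows --targets '[[[0, 0, 0, 0], [0, 0, 0, 0], [0, 0, 0, 0]]]' --force 5

```text
t: 18.7
tool_pos: [424.3, 210.9, 147.9]
orientation: [0.707, 0.707, -0.0, 0.0]
ft_force: [0.2, -0.7, -2.3]
gripper_width: 30.1
gripper_force: 5.0
```

```bash
python3 look.py e5 20
```

```text
t 18.7 tcp [424.3 210.9 147.9] Fz -2.3 Fy -0.7
top blue [(226, 228, 245, 234, 79), (247, 228, 252, 234, 24), (281, 230, 286, 235, 21)] in kraft 30
top brass extreme 265 224 pred tips by deg {20: [(265.1, 225.2), (265.1, 235.7)]}
scene blue [(293, 162, 325, 174, 110), (261, 203, 267, 208, 23)] in kraft 32
scene brass extreme 300 163 pred tips by deg {20: [(279.4, 181.0), (274.7, 172.5)]}
```

Request:
send_rows --targets '[[[0, 0, 0, 0], [0, 0, 0, 0], [0, 0, 0, 0]]]' --force 4.3

```text
t: 19.1
tool_pos: [424.3, 210.9, 147.8]
orientation: [0.707, 0.707, -0.0, -0.0]
ft_force: [-0.6, -0.9, -2.6]
gripper_width: 29.7
gripper_force: 4.3
```

```bash
python3 look.py e6 20
```

```text
t 19.1 tcp [424.3 210.9 147.8] Fz -2.6 Fy -0.9
top blue [(226, 228, 245, 234, 80), (247, 228, 252, 233, 22), (281, 230, 286, 235, 22)] in kraft 31
top brass extreme 287 231 pred tips by deg {20: [(265.1, 225.2), (265.1, 235.7)]}
scene blue [(293, 162, 326, 174, 114), (261, 203, 267, 208, 23)] in kraft 33
scene brass extreme 299 164 pred tips by deg {20: [(279.4, 181.0), (274.7, 172.5)]}
```

```bash
python3 - <<'E'
from h import *
def tip(f,tcp):
    S=cv2.imread(f)[:,:,::-1].copy();h=cv2.cvtColor(S,cv2.COLOR_RGB2HSV)
    m=cv2.inRange(h,(14,100,40),(32,255,255))
    def pt(x,y,z,th):
        c,s=np.cos(th),np.sin(th);dx,dz=x-65,z-86
        return np.array(tcp)+[0,0,19]+np.array([-y,c*dx-s*dz,s*dx+c*dz])
    k=proj("scene",pt(-74,0,92,np.radians(10)))
    w=m.copy();w[:,:int(k[0])-14]=0;w[:,int(k[0])+16:]=0;w[:int(k[1])-18]=0;w[int(k[1])+16:]=0
    ys,xs=np.nonzero(w)
    n,l,st,ce=cv2.connectedComponentsWithStats(w);i=1+st[1:,4].argmax();ys,xs=np.nonzero(l==i)
    left=xs.min();print(f,"left",left,"rows",ys[xs<=left+1].min(),ys[xs<=left+1].max(),"bottom at col+6",ys[abs(xs-left-6)<1].max(), 
     {d:[np.round(proj("scene",pt(-74,y,z,np.radians(d))),1).tolist() for y,z in((15,100),(15,84),(-15,84))] for d in(0,5,12,15,18,21)})
tip("pics/d0_s.png",(424.9,247.8,132.6));tip("pics/d5_s.png",(424.3,238.2,129.6));tip("pics/e1_s.png",(424.3,220.4,142.6));tip("pics/e6_s.png",(424.3,210.9,147.8))
print("tape end",tri((245+235/3.81,150+185/3.846),(246.1,217)).round(0))
E
```

```text
pics/d0_s.png left 288 rows 161 168 bottom at col+6 172 {0: [[286.0, 161.2], [286.0, 164.7], [290.8, 173.2]], 5: [[285.8, 164.0], [286.2, 167.1], [291.0, 175.6]], 12: [[286.1, 167.4], [287.1, 170.3], [291.9, 178.7]], 15: [[286.4, 168.8], [287.7, 171.5], [292.5, 179.8]], 18: [[286.8, 170.1], [288.4, 172.6], [293.1, 180.9]], 21: [[287.4, 171.4], [289.2, 173.6], [293.9, 182.0]]}
pics/d5_s.png left 284 rows 166 171 bottom at col+6 176 {0: [[282.7, 163.0], [282.7, 166.4], [287.5, 174.9]], 5: [[282.4, 165.7], [282.9, 168.9], [287.7, 177.3]], 12: [[282.7, 169.2], [283.9, 172.0], [288.6, 180.4]], 15: [[283.1, 170.5], [284.5, 173.2], [289.1, 181.5]], 18: [[283.5, 171.8], [285.2, 174.3], [289.8, 182.6]], 21: [[284.1, 173.1], [286.0, 175.3], [290.7, 183.6]]}
pics/e1_s.png left 265 rows 183 188 bottom at col+6 188 {0: [[276.5, 162.5], [276.6, 166.0], [281.3, 174.6]], 5: [[276.3, 165.3], [276.9, 168.5], [281.6, 177.0]], 12: [[276.7, 168.8], [277.9, 171.6], [282.6, 180.1]], 15: [[277.0, 170.2], [278.5, 172.8], [283.2, 181.3]], 18: [[277.5, 171.5], [279.2, 174.0], [283.9, 182.4]], 21: [[278.1, 172.7], [280.1, 175.0], [284.8, 183.4]]}
pics/e6_s.png left 262 rows 183 188 bottom at col+6 188 {0: [[273.1, 162.7], [273.3, 166.1], [278.0, 174.8]], 5: [[273.0, 165.4], [273.6, 168.6], [278.3, 177.2]], 12: [[273.4, 168.9], [274.6, 171.8], [279.3, 180.3]], 15: [[273.8, 170.3], [275.3, 173.0], [279.9, 181.5]], 18: [[274.3, 171.7], [276.0, 174.1], [280.7, 182.6]], 21: [[274.9, 172.9], [276.9, 175.2], [281.6, 183.7]]}
tape end [470. 141.  43.]
```

```bash
python3 - <<'E'
from h import *
for f in ("d5","e1","e3","e6"):
    S=cv2.imread(f"pics/{f}_s.png")[:,:,::-1].copy();h=cv2.cvtColor(S,cv2.COLOR_RGB2HSV)
    m=cv2.inRange(h,(14,100,40),(32,255,255));m[:,:268]=0;m[:,300:]=0
    print(f,{r:int(np.nonzero(m[r])[0].min()) for r in range(162,183) if m[r].any()})
    b=[cv2.minEnclosingCircle(c) for c in blobs(S,(95,90,30),(115,255,255),6)]
E
```

```text
d5 {162: 297, 163: 293, 164: 289, 165: 286, 166: 284, 167: 285, 168: 285, 169: 285, 170: 285, 171: 285, 172: 286, 173: 286, 174: 287, 175: 287, 176: 288, 177: 289, 182: 280}
e1 {163: 298, 164: 295, 165: 292, 166: 290, 167: 287, 168: 285, 169: 282, 170: 280, 171: 279, 172: 280, 173: 280, 174: 280, 175: 280, 176: 281, 177: 281, 178: 282, 179: 283, 180: 283, 181: 283, 182: 282}
e3 {163: 299, 164: 296, 165: 294, 166: 291, 167: 289, 168: 287, 169: 284, 170: 282, 171: 280, 172: 278, 173: 277, 174: 278, 175: 278, 176: 279, 177: 279, 178: 280, 179: 280, 180: 281, 181: 280, 182: 280}
e6 {163: 299, 164: 297, 165: 295, 166: 292, 167: 289, 168: 287, 169: 285, 170: 283, 171: 280, 172: 278, 173: 277, 174: 277, 175: 278, 176: 278, 177: 278, 178: 279, 179: 279, 180: 280, 181: 280, 182: 279}
```

The wall tip sits at row 173, which matches about 20–21°, so the tilt does follow the arc. I'll go on in 1° steps.

```bash
cat > look2.py <<'E'
from h import *
import sys
s=arm.state();tcp=np.array(s["tool_pos"])
def pt(x,y,z,th):
    c,sn=np.cos(th),np.sin(th);dx,dz=x-65,z-86
    return tcp+[0,0,19]+np.array([-y,c*dx-sn*dz,sn*dx+c*dz])
S=imaging.get_image("scene");T=imaging.get_image("top")
cv2.imwrite(f"pics/{sys.argv[1]}_s.png",S[:,:,::-1]);cv2.imwrite(f"pics/{sys.argv[1]}_t.png",T[:,:,::-1])
m=cv2.inRange(cv2.cvtColor(S,cv2.COLOR_RGB2HSV),(14,100,40),(32,255,255));m[:,:260]=0;m[:,300:]=0
L={r:int(np.nonzero(m[r])[0].min()) for r in range(164,184) if m[r].any()}
r=min(range(164,182),key=lambda r:(L.get(r,999),r))
th=min(np.arange(0,45,.5),key=lambda d:abs(proj("scene",pt(-74,15,100,np.radians(d)))[1]-r))
print(sys.argv[1],"t",round(s["t"],2),"tcp",tcp.round(1),"F",np.round(s["ft_force"],1),"tip row",r,L.get(r),"theta~",th)
for n,I in(("scene",S),("top",T)):
    print(" ",n,[cv2.boundingRect(c)+(int(cv2.contourArea(c)),) for c in blobs(I,(95,90,30),(115,255,255),6)])
E
cp look2.py /dev/null
```

Request:
send_rows --targets '[[[-0.004, 0, -0.0019, 0], [-0.004, 0, -0.0019, 0], [-0.004, 0, -0.0019, 0], [-0.004, 0, -0.0019, 0], [-0.004, 0, -0.0019, 0]]]'

```text
t: 19.7
tool_pos: [424.3, 208.9, 148.8]
orientation: [0.707, 0.707, -0.0, 0.0]
ft_force: [-0.0, -0.7, -2.8]
gripper_width: 30.1
gripper_force: 4.3
```

```bash
python3 look2.py f21
```

```text
f21 t 19.7 tcp [424.3 208.9 148.8] F [-0.  -0.7 -2.8] tip row 174 276 theta~ 23.5
  scene [(292, 161, 34, 14, 113), (261, 203, 7, 6, 23)]
  top [(227, 228, 12, 7, 48), (247, 228, 7, 6, 23), (240, 228, 6, 6, 23), (281, 230, 6, 6, 21)]
```

Request:
send_rows --targets '[[[-0.004, 0, -0.0019, 0], [-0.004, 0, -0.0019, 0], [-0.004, 0, -0.0019, 0], [-0.004, 0, -0.0019, 0], [-0.004, 0, -0.0019, 0]]]'

```text
t: 20.3
tool_pos: [424.3, 206.9, 149.8]
orientation: [0.707, 0.707, -0.0, 0.0]
ft_force: [-0.9, -0.1, -2.9]
gripper_width: 29.8
gripper_force: 4.3
```

```bash
python3 look2.py f22
```

```text
f22 t 20.3 tcp [424.3 206.9 149.8] F [-0.9 -0.1 -2.9] tip row 174 276 theta~ 23.5
  scene [(299, 161, 27, 12, 91), (261, 203, 7, 6, 22), (292, 170, 6, 6, 19)]
  top [(228, 228, 11, 7, 44), (248, 228, 7, 7, 26), (240, 228, 7, 6, 25), (281, 230, 6, 6, 21)]
```

Request:
send_rows --targets '[[[-0.004, 0, -0.0018, 0], [-0.004, 0, -0.0018, 0], [-0.004, 0, -0.0018, 0], [-0.004, 0, -0.0018, 0], [-0.004, 0, -0.0018, 0]]]'

```text
t: 20.9
tool_pos: [424.3, 204.9, 150.7]
orientation: [0.707, 0.707, -0.0, 0.0]
ft_force: [-0.3, -0.5, -1.9]
gripper_width: 29.8
gripper_force: 4.3
```

```bash
python3 look2.py f23
```

```text
f23 t 20.9 tcp [424.3 204.9 150.7] F [-0.3 -0.5 -1.9] tip row 175 275 theta~ 26.0
  scene [(299, 161, 28, 12, 87), (261, 203, 7, 6, 23), (284, 174, 6, 6, 19)]
  top [(229, 228, 11, 6, 40), (259, 228, 7, 7, 29), (241, 228, 6, 6, 23), (281, 230, 6, 6, 21)]
```

The second marble is rolling out at about 23°. I'll wait, then carry on.

Request:
send_rows --targets '[[[0, 0, 0, 0], [0, 0, 0, 0], [0, 0, 0, 0], [0, 0, 0, 0], [0, 0, 0, 0]]]'

```text
t: 21.5
tool_pos: [424.3, 205.0, 150.7]
orientation: [0.707, 0.707, -0.0, -0.0]
ft_force: [0.3, -0.1, -2.3]
gripper_width: 29.9
gripper_force: 4.3
```

```bash
python3 look2.py f23b
```

```text
f23b t 21.5 tcp [424.3 205.  150.7] F [ 0.3 -0.1 -2.3] tip row 175 275 theta~ 26.0
  scene [(299, 161, 28, 12, 87), (257, 204, 6, 7, 24), (279, 200, 6, 6, 20)]
  top [(229, 228, 11, 6, 40), (241, 228, 6, 6, 23), (285, 231, 6, 6, 22)]
```

Request:
send_rows --targets '[[[-0.004, 0, -0.0017, 0], [-0.004, 0, -0.0017, 0], [-0.004, 0, -0.0017, 0], [-0.004, 0, -0.0017, 0], [-0.004, 0, -0.0017, 0]]]'

```text
t: 22.1
tool_pos: [424.3, 203.0, 151.5]
orientation: [0.707, 0.707, -0.0, 0.0]
ft_force: [0.2, 0.2, -2.9]
gripper_width: 29.9
gripper_force: 4.3
```

```bash
python3 look2.py f24
```

```text
f24 t 22.1 tcp [424.3 203.  151.5] F [ 0.2  0.2 -2.9] tip row 175 275 theta~ 26.0
  scene [(298, 161, 29, 12, 90), (257, 204, 6, 7, 24), (279, 200, 6, 6, 20)]
  top [(229, 228, 11, 7, 43), (241, 228, 7, 6, 24), (285, 231, 6, 6, 22)]
```

Request:
send_rows --targets '[[[-0.004, 0, -0.0017, 0], [-0.004, 0, -0.0017, 0], [-0.004, 0, -0.0017, 0], [-0.004, 0, -0.0017, 0], [-0.004, 0, -0.0017, 0]]]'

```text
t: 22.7
tool_pos: [424.3, 200.9, 152.3]
orientation: [0.707, 0.707, -0.0, 0.0]
ft_force: [-0.7, -0.4, -2.8]
gripper_width: 30.0
gripper_force: 4.3
```

```bash
python3 look2.py f25
```

```text
f25 t 22.7 tcp [424.3 200.9 152.3] F [-0.7 -0.4 -2.8] tip row 175 275 theta~ 25.5
  scene [(305, 162, 21, 9, 66), (257, 204, 6, 7, 24), (279, 200, 6, 6, 20), (298, 168, 6, 6, 19)]
  top [(230, 228, 11, 6, 38), (242, 228, 7, 6, 25), (285, 231, 6, 6, 22)]
```

```bash
python3 - <<'E'
from h import *
for q in((260,207.5),(282,203)): print(onz("scene",*q,15).round(0))
E
```

```text
[428.  19.  15.]
[441.  82.  15.]
```

Request:
send_rows --targets '[[[-0.004, 0, -0.0016, 0], [-0.004, 0, -0.0016, 0], [-0.004, 0, -0.0016, 0], [-0.004, 0, -0.0016, 0], [-0.004, 0, -0.0016, 0]]]'

```text
t: 23.3
tool_pos: [424.3, 198.9, 153.2]
orientation: [0.707, 0.707, -0.0, 0.0]
ft_force: [-0.5, -0.1, -2.7]
gripper_width: 30.0
gripper_force: 4.3
```

```bash
python3 look2.py f26
```

```text
f26 t 23.3 tcp [424.3 198.9 153.2] F [-0.5 -0.1 -2.7] tip row 176 274 theta~ 28.0
  scene [(305, 161, 20, 10, 63), (257, 204, 6, 7, 24), (279, 200, 6, 6, 20), (296, 169, 6, 6, 19)]
  top [(231, 228, 10, 6, 35), (244, 228, 7, 6, 24), (285, 231, 6, 6, 22)]
```

Request:
send_rows --targets '[[[-0.004, 0, -0.0015, 0], [-0.004, 0, -0.0015, 0], [-0.004, 0, -0.0015, 0], [-0.004, 0, -0.0015, 0], [-0.004, 0, -0.0015, 0]]]'

```text
t: 23.9
tool_pos: [424.3, 196.9, 153.9]
orientation: [0.707, 0.707, -0.0, 0.0]
ft_force: [-0.4, -0.9, -2.8]
gripper_width: 29.6
gripper_force: 4.3
```

```bash
python3 look2.py f27
```

```text
f27 t 23.9 tcp [424.3 196.9 153.9] F [-0.4 -0.9 -2.8] tip row 177 274 theta~ 31.0
  scene [(304, 162, 21, 9, 62), (257, 204, 6, 7, 24), (279, 200, 6, 6, 20), (286, 174, 6, 5, 16)]
  top [(231, 228, 11, 6, 37), (256, 228, 7, 6, 25), (285, 231, 6, 6, 22)]
```

```bash
python3 - <<'E'
from h import *
for X in((441,71,15),(435,74,15),(445,99,11),(430,105,11),(441,82,15),(470,60,15),(428,19,15)): print(X,np.round(proj("scene",X),1),np.round(proj("top",X),1))
g=lambda f,x0,y0,w,h,k: cv2.resize(cv2.imread(f)[y0:y0+h,x0:x0+w],None,fx=k,fy=k,interpolation=cv2.INTER_CUBIC)
cv2.imwrite("pics/f27v.png",np.hstack([g("pics/f27_s.png",240,145,66,80,6),g("pics/f27_t.png",235,195,66,80,6)]))
E
```

```text
(441, 71, 15) [278.5 204.3] [268.1 226.4]
(435, 74, 15) [278.6 202.3] [267.1 228.3]
(445, 99, 11) [288.  202.5] [259.3 225.1]
(430, 105, 11) [287.6 197.7] [257.3 229.9]
(441, 82, 15) [282.  202.9] [264.6 226.4]
(470, 60, 15) [279.3 213.8] [271.6 217.2]
(428, 19, 15) [260.  207.4] [284.7 230.5]
```

View pics/f27v.png

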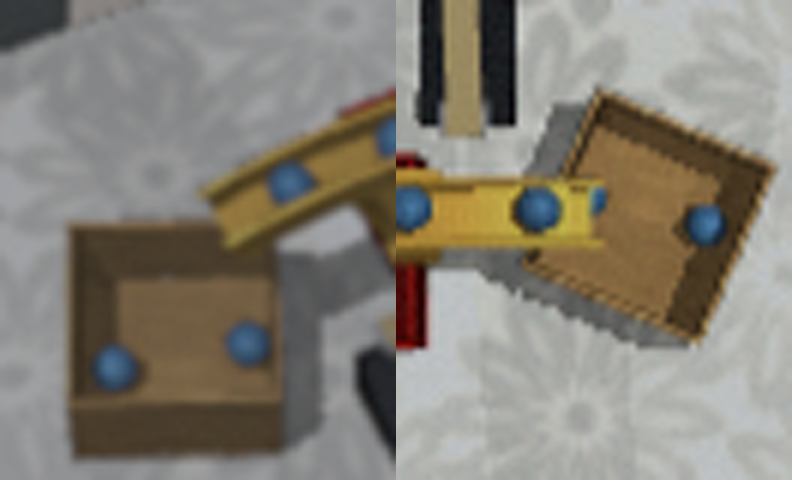

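Two marbles are in the box, at (115,368) and (247,345) in the left crop. The third is rolling towards the spout at (290,183), and the rest are staying back. I'll wait for it to drop.

Request:
send_rows --targets '[[[0, 0, 0, 0], [0, 0, 0, 0], [0, 0, 0, 0], [0, 0, 0, 0]]]'

```text
t: 24.4
tool_pos: [424.3, 197.0, 153.9]
orientation: [0.707, 0.707, 0.0, 0.0]
ft_force: [-0.6, -0.9, -1.8]
gripper_width: 30.0
gripper_force: 4.3
```

```bash
python3 look2.py f27b
```

```text
f27b t 24.4 tcp [424.3 197.  153.9] F [-0.6 -0.9 -1.8] tip row 177 274 theta~ 31.0
  scene [(304, 162, 21, 9, 62), (277, 200, 9, 11, 41), (255, 205, 6, 6, 22)]
  top [(231, 228, 11, 6, 36), (287, 231, 6, 6, 23), (268, 219, 6, 6, 20)]
```

All three have fallen into the box. Now I'll reverse along the arc so the wall pushes the scoop back towards level.

Request:
send_rows --targets '[[[0.006, 0, 0.0024, 0], [0.0126, 0, 0.005, 0], [0.0192, 0, 0.008, 0], [0.0256, 0, 0.011, 0], [0.032, 0, 0.0142, 0]]]'

```text
t: 25.0
tool_pos: [424.5, 213.5, 146.8]
orientation: [0.707, 0.708, 0.0, 0.0]
ft_force: [0.2, -0.2, -0.1]
gripper_width: 30.2
gripper_force: 4.3
```

Request:
send_rows --targets '[[[0.007, 0, 0.0038, 0], [0.014, 0, 0.008, 0], [0.0206, 0, 0.012, 0], [0.0268, 0, 0.0162, 0], [0.033, 0, 0.0204, 0]]]'

```text
t: 25.5
tool_pos: [424.4, 229.9, 136.5]
orientation: [0.707, 0.707, 0.0, 0.0]
ft_force: [0.7, 2.1, -0.3]
gripper_width: 29.9
gripper_force: 4.3
```

```bash
python3 look2.py h1
```

```text
h1 t 25.5 tcp [424.4 229.9 136.5] F [ 0.7  2.1 -0.3] tip row 168 282 theta~ 10.5
  scene [(311, 163, 19, 6, 58), (255, 205, 6, 6, 22), (279, 200, 7, 6, 21)]
  top [(220, 228, 14, 7, 61), (287, 231, 6, 6, 23), (268, 218, 6, 6, 22), (265, 226, 6, 6, 21)]
```

Request:
send_rows --targets '[[[0.0056, 0, 0.0044, 0], [0.011, 0, 0.009, 0], [0.0174, 0, 0.014, 0], [0.022, 0, 0.0184, 0], [0.0266, 0, 0.023, 0]]]'

```text
t: 26.1
tool_pos: [424.2, 243.0, 124.9]
orientation: [0.707, 0.707, -0.0, -0.0]
ft_force: [0.1, 0.4, -0.3]
gripper_width: 30.1
gripper_force: 4.3
```

```bash
python3 look2.py h2
```

```text
h2 t 26.1 tcp [424.2 243.  124.9] F [ 0.1  0.4 -0.3] tip row 167 286 theta~ 7.0
  scene [(315, 163, 17, 5, 48), (255, 205, 6, 6, 22), (279, 200, 7, 6, 21)]
  top [(216, 228, 15, 7, 70), (287, 231, 6, 6, 23), (268, 218, 6, 6, 22), (265, 226, 6, 6, 21)]
```

The top view now shows three separate marbles in the brown box, and three stay in the scoop. I'll grip hard, lift, and check what stands near the mat.

Request:
send_rows --targets '[[[0, 0, 0, 0], [0, 0, 0, 0], [0, 0, 0, 0]]]' --force 60

```text
t: 26.5
tool_pos: [423.9, 242.3, 124.8]
orientation: [0.707, 0.707, -0.0, -0.0]
ft_force: [-0.8, 0.4, -2.8]
gripper_width: 29.5
gripper_force: 60.0
```

Request:
send_rows --targets '[[[0, 0, -0.008, 0], [0, 0, -0.02, 0], [0, 0, -0.05, 0], [0, 0, -0.09, 0], [0, 0, -0.14, 0]]]'

```text
t: 27.0
tool_pos: [423.8, 242.3, 195.6]
orientation: [0.707, 0.707, -0.001, -0.0]
ft_force: [-0.4, 0.6, -2.2]
gripper_width: 29.6
gripper_force: 60.0
```

Request:
send_rows --targets '[[[0, 0, -0.05, 0], [0, 0, -0.1, 0], [0, 0, -0.13, 0], [0, 0, -0.14, 0], [0, 0, -0.14, 0]]]'

```text
t: 27.5
tool_pos: [424.2, 242.8, 265.7]
orientation: [0.707, 0.707, 0.001, -0.0]
ft_force: [-0.2, -0.7, -3.7]
gripper_width: 29.7
gripper_force: 60.0
```

```bash
python3 look2.py i1; python3 - <<'E'
from h import *
k=.7
for n,(u,v),z in (("votive",(235,208),50),("jar lid",(231,294),91),("bottle1 top",(197,137),200),("bottle2 top",(217,153),200),("bottle3 top",(187,172),200),("bottle2 base",(232,180),0),("bottle3base",(208,195),0)): print(n,onz("top",u*k,v*k,z).round(0))
T=cv2.imread("pics/i1_t.png")[:,:,::-1].copy()
for c in blobs(T,(0,150,40),(8,255,255),300):
    b=cv2.boxPoints(cv2.minAreaRect(c)); print("red",[onz("top",*q,55)[:2].round(0).tolist() for q in b])
c=blobs(T,(8,90,120),(20,255,255),700)[0];r=cv2.minAreaRect(c);print("mat",onz("top",*r[0],3).round(0),[onz("top",*q,3)[:2].round(0).tolist() for q in cv2.boxPoints(r)])
E
```

```text
i1 t 27.5 tcp [424.2 242.8 265.7] F [-0.2 -0.7 -3.7] tip row 164 None theta~ 44.5
  scene [(317, 131, 19, 6, 53), (255, 205, 6, 6, 22), (279, 200, 7, 6, 21)]
  top [(206, 225, 18, 9, 102), (287, 231, 6, 6, 23), (268, 218, 6, 6, 22), (265, 226, 6, 6, 21)]
votive [691. 394.  50.]
jar lid [499. 386.  91.]
bottle1 top [797. 429. 200.]
bottle2 top [764. 389. 200.]
bottle3 top [727. 447. 200.]
bottle2 base [768. 417.   0.]
bottle3base [733. 471.   0.]
red [[938.0, 125.0], [938.0, 78.0], [834.0, 77.0], [835.0, 124.0]]
red [[399.0, 258.0], [404.0, 155.0], [359.0, 152.0], [353.0, 254.0]]
mat [595. 360.   3.] [[563.0, 462.0], [641.0, 458.0], [626.0, 258.0], [548.0, 263.0]]
```

Bottle 3 is at about (730,460), near where the gripper body will be, so I'll aim for a scoop placement 8–10 mm off the mat's centre, well inside tolerance.

Request:
send_rows --targets '[[[0.014, 0.013, 0, 0], [0.041, 0.04, 0, 0], [0.082, 0.08, 0, 0], [0.13, 0.127, 0, 0], [0.178, 0.174, 0, 0]]]'

```text
t: 28.1
tool_pos: [512.2, 332.9, 263.8]
orientation: [0.707, 0.707, -0.001, 0.0]
ft_force: [0.1, -0.6, -2.4]
gripper_width: 29.8
gripper_force: 60.0
```

Request:
send_rows --targets '[[[0.048, 0.047, 0, 0.0026], [0.096, 0.093, 0, 0.005], [0.13, 0.127, 0, 0.008], [0.152, 0.148, 0, 0.011], [0.164, 0.16, 0, 0.0128]]]'

```text
t: 28.6
tool_pos: [591.9, 415.1, 262.0]
orientation: [0.735, 0.678, -0.002, 0.0]
ft_force: [0.5, -0.0, -2.7]
gripper_width: 29.7
gripper_force: 60.0
```

Request:
send_rows --targets '[[[0, 0, 0.02, 0], [0, 0, 0.06, 0], [0, 0, 0.11, 0], [0, 0, 0.16, 0], [0, 0, 0.21, 0]]]'

```text
t: 29.1
tool_pos: [590.2, 413.0, 158.6]
orientation: [0.735, 0.678, -0.001, -0.0]
ft_force: [0.1, 0.3, -3.2]
gripper_width: 29.6
gripper_force: 60.0
```

Request:
send_rows --targets '[[[0, 0, 0.04, 0], [0, 0, 0.07, 0], [0, 0, 0.09, 0], [0, 0, 0.1, 0], [0, 0, 0.1, 0]]]'

```text
t: 29.6
tool_pos: [591.0, 413.8, 109.8]
orientation: [0.735, 0.678, -0.0, 0.0]
ft_force: [-0.5, 0.3, -2.3]
gripper_width: 29.4
gripper_force: 60.0
```

```bash
python3 st.py; python3 look2.py k1
```

```text
29.6 [ 0.83  0.63  0.13  0.   -1.08  2.23] [591.  413.8 109.8] phi 85.45 q [ 0.735  0.678 -0.     0.   ] F [-0.47  0.34 -2.28] [ 0.049 -0.105 -0.012] w 29.4 60.0
k1 t 29.6 tcp [591.  413.8 109.8] F [-0.5  0.3 -2.3] tip row 164 None theta~ 0.0
  scene [(398, 189, 17, 6, 55), (255, 205, 6, 6, 22), (279, 200, 6, 6, 19), (280, 208, 5, 3, 6)]
  top [(159, 173, 16, 7, 73), (287, 231, 6, 6, 22), (268, 218, 6, 6, 22), (265, 226, 6, 6, 21)]
```

Request:
send_rows --targets '[[[0, 0, 0.012, 0], [0, 0, 0.024, 0], [0, 0, 0.034, 0], [0, 0, 0.042, 0], [0, 0, 0.042, 0]]]'

```text
t: 30.2
tool_pos: [590.6, 413.5, 87.9]
orientation: [0.735, 0.678, -0.001, -0.0]
ft_force: [0.6, -1.1, -2.4]
gripper_width: 29.7
gripper_force: 60.0
```

Request:
send_rows --targets '[[[0, 0, 0.003, 0], [0, 0, 0.006, 0], [0, 0, 0.009, 0], [0, 0, 0.012, 0], [0, 0, 0.015, 0]]]' --force 10

```text
t: 30.7
tool_pos: [591.1, 413.9, 81.6]
orientation: [0.735, 0.678, 0.0, -0.0]
ft_force: [0.4, -0.1, -2.9]
gripper_width: 29.6
gripper_force: 10.0
```

Request:
send_rows --targets '[[[0, 0, 0.003, 0], [0, 0, 0.006, 0], [0, 0, 0.009, 0], [0, 0, 0.012, 0], [0, 0, 0.014, 0]]]' --force 8

```text
t: 31.2
tool_pos: [591.6, 414.6, 75.4]
orientation: [0.734, 0.679, 0.001, 0.0]
ft_force: [-0.6, 2.1, 0.3]
gripper_width: 30.0
gripper_force: 8.0
```

```bash
python3 st.py
```

```text
31.2 [ 0.83  0.66  0.1   0.   -1.01  2.23] [591.6 414.6  75.4] phi 85.47 q [0.734 0.679 0.001 0.   ] F [-0.64  2.09  0.35] [ 0.334 -0.168 -0.017] w 30.0 8.0
```

Request:
send_rows --targets '[[[0, 0, 0.002, 0], [0, 0, 0.004, 0], [0, 0, 0.006, 0], [0, 0, 0.006, 0]]]'

```text
t: 31.6
tool_pos: [591.3, 414.1, 72.2]
orientation: [0.735, 0.678, 0.0, 0.0]
ft_force: [-1.3, 1.3, 3.1]
gripper_width: 30.0
gripper_force: 8.0
```

Request:
send_rows --targets '[[[0, 0, 0.002, 0], [0, 0, 0.004, 0], [0, 0, 0.005, 0], [0, 0, 0.005, 0]]]' --force 6

```text
t: 32.0
tool_pos: [591.3, 414.0, 71.0]
orientation: [0.734, 0.679, 0.001, 0.0]
ft_force: [-2.4, 0.1, 7.0]
gripper_width: 29.9
gripper_force: 6.0
```

```bash
python3 st.py;python3 look2.py k2
```

```text
32.0 [ 0.83  0.66  0.09  0.   -1.    2.23] [591.3 414.   71. ] phi 85.47 q [0.734 0.679 0.001 0.   ] F [-2.36  0.11  7.03] [0.08  0.626 0.049] w 29.9 6.0
k2 t 32.0 tcp [591.3 414.   71. ] F [-2.4  0.1  7. ] tip row 164 None theta~ 0.0
  scene [(396, 196, 16, 6, 53), (255, 205, 6, 6, 22), (279, 200, 6, 6, 21)]
  top [(163, 175, 15, 7, 68), (287, 231, 6, 6, 23), (268, 218, 6, 6, 22), (265, 226, 6, 6, 21)]
```

Request:
send_rows --targets '[[[0, 0, 0.002, 0], [0, 0, 0.004, 0], [0, 0, 0.004, 0], [0, 0, 0.004, 0]]]'

```text
t: 32.5
tool_pos: [591.3, 414.0, 69.0]
orientation: [0.735, 0.679, 0.001, 0.0]
ft_force: [-3.7, 0.7, 8.1]
gripper_width: 30.1
gripper_force: 6.0
```

```bash
python3 st.py; python3 look2.py k3
```

```text
32.5 [ 0.83  0.67  0.09  0.   -1.    2.23] [591.3 414.   69. ] phi 85.47 q [0.735 0.679 0.001 0.   ] F [-3.69  0.73  8.15] [ 0.062  0.691 -0.002] w 30.1 6.0
k3 t 32.5 tcp [591.3 414.   69. ] F [-3.7  0.7  8.1] tip row 164 None theta~ 0.0
  scene [(396, 196, 16, 6, 52), (279, 200, 7, 6, 22), (255, 205, 6, 6, 22)]
  top [(163, 175, 15, 7, 69), (287, 231, 6, 6, 22), (268, 218, 6, 6, 22), (265, 226, 6, 6, 21)]
```

Fz of +8 N means the scoop is pressed flat on the mat. I'll open the fingers partway, since the candles are near, and draw straight up.

Request:
send_rows --targets '[[[0, 0, 0, 0], [0, 0, 0, 0], [0, 0, 0, 0], [0, 0, 0, 0], [0, 0, 0, 0]]]' --gripper 0.1

```text
t: 33.1
tool_pos: [591.0, 413.6, 66.6]
orientation: [0.735, 0.678, -0.0, 0.0]
ft_force: [-1.0, -0.3, 0.2]
gripper_width: 47.8
gripper_force: 0.0
```

```bash
python3 st.py; python3 look2.py k4
```

```text
33.1 [ 0.83  0.67  0.09 -0.   -0.99  2.23] [591.  413.6  66.6] phi 85.43 q [ 0.735  0.678 -0.     0.   ] F [-1.01 -0.34  0.2 ] [-0.034 -0.146  0.003] w 47.8 0.0
k4 t 33.1 tcp [591.  413.6  66.6] F [-1.  -0.3  0.2] tip row 164 None theta~ 0.0
  scene [(396, 196, 16, 6, 52), (255, 205, 6, 6, 22), (279, 200, 7, 6, 21)]
  top [(163, 175, 15, 7, 68), (264, 226, 7, 6, 23), (287, 231, 6, 6, 22), (268, 218, 6, 6, 22)]
```

Request:
send_rows --targets '[[[0, 0, -0.02, 0], [0, 0, -0.05, 0], [0, 0, -0.1, 0], [0, 0, -0.18, 0], [0, 0, -0.26, 0]]]'

```text
t: 33.7
tool_pos: [591.1, 413.8, 199.9]
orientation: [0.735, 0.678, 0.0, 0.0]
ft_force: [0.5, 0.3, 0.1]
gripper_width: 47.8
gripper_force: 0.0
```

Request:
send_rows --targets '[[[0, 0, -0.08, 0], [0, 0, -0.16, 0], [0, 0, -0.24, 0], [0, 0, -0.24, 0]]]'

```text
t: 34.1
tool_pos: [593.2, 414.7, 327.7]
orientation: [0.735, 0.678, 0.008, 0.001]
ft_force: [0.5, -1.2, 1.1]
gripper_width: 48.2
gripper_force: 0.0
```

Request:
send_rows --targets '[[[0.167, -0.415, 0, 0], [0.167, -0.415, 0, 0], [0.167, -0.415, 0, 0], [0.167, -0.415, 0, 0], [0.167, -0.415, 0, 0]]]'

```text
t: 34.6
tool_pos: [387.5, 514.9, 318.9]
orientation: [0.734, 0.68, 0.001, -0.001]
ft_force: [0.1, 0.1, 0.2]
gripper_width: 47.9
gripper_force: 0.0
```

Request:
send_rows --targets '[[[0.167, -0.3, 0, 0], [0.167, -0.3, 0, 0], [0.167, -0.3, 0, 0], [0.167, -0.3, 0, 0], [0.167, -0.3, 0, 0]]]'

```text
t: 35.1
tool_pos: [245.0, 610.3, 317.8]
orientation: [0.733, 0.68, 0.0, -0.001]
ft_force: [0.5, 0.5, -0.1]
gripper_width: 48.0
gripper_force: 0.0
```

```bash
python3 st.py; python3 look2.py z1; python3 - <<'E'
from h import *
g=lambda f,x0,y0,w,h,k: cv2.resize(cv2.imread(f)[y0:y0+h,x0:x0+w],None,fx=k,fy=k,interpolation=cv2.INTER_CUBIC)
cv2.imwrite("pics/z1v.png",np.vstack([g("pics/z1_t.png",120,130,190,75,4),g("pics/z1_s.png",320,140,190,75,4)]))
T=cv2.imread("pics/z1_t.png")[:,:,::-1].copy()
b=blobs(T,(95,90,30),(115,255,255),6)
print([onz("top",*cv2.minEnclosingCircle(c)[0],15).round(0) for c in b])
E
```

```text
35.1 [ 1.43  0.4   0.26 -0.   -1.43  1.63] [245.  610.3 317.8] phi 85.7 q [ 0.733  0.68   0.    -0.001] F [ 0.45  0.53 -0.1 ] [-0.127 -0.113 -0.006] w 48.0 0.0
z1 t 35.1 tcp [245.  610.3 317.8] F [ 0.5  0.5 -0.1] tip row 164 None theta~ 44.5
  scene [(396, 196, 16, 6, 52), (279, 200, 7, 6, 22), (255, 205, 6, 6, 22), (280, 208, 5, 3, 6)]
  top [(163, 175, 15, 7, 68), (287, 231, 6, 6, 23), (264, 226, 7, 6, 23), (268, 218, 6, 6, 22)]
[array([593., 384.,  15.]), array([419.,   4.,  15.]), array([434.,  74.,  15.]), array([459.,  63.,  15.])]
```

View pics/z1v.png

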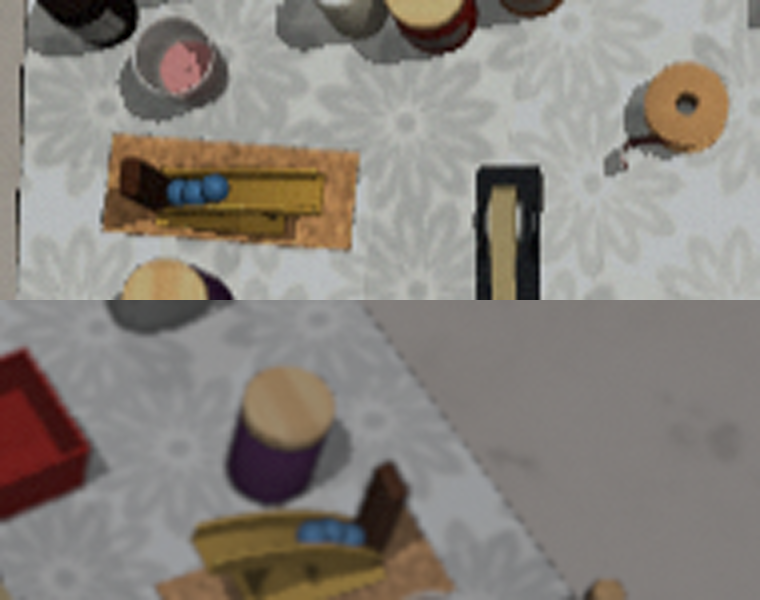

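The scoop stands flat and lengthwise on the mat with three marbles at its grip end. The candles are still upright in the picture, and the marbles in the brown box lie within about 41 mm of its mid point. I'm handing in.

```bash
python3 -c "
from bench import arm
print(arm.job_done())"
```

```text
the job is handed in; nothing more can be done
None
```

Job handed in at about 35 s (verdict not shown): three marbles are in the brown box, and the scoop stands released on the cork mat with the other three; both boxes and the candles near the mat looked in place in the last pictures, and the green candle was not re-checked.

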